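# Stack the spice things away in two towers

### The job

Tidy the spice things into two stacks. On the middle of the round wooden board: the wide steel tin, then the white ramekin upright and centred on the tin, then the slim steel tin standing inside the ramekin; on the middle of the square terracotta tile: the amber jar, then the steel funnel mouth-down over the jar's lid, sitting straight. Leave the yellow scoop and the pepper mill where they are.

Things in the scene. Friction and masses are not known exactly. Their poses are not given: they have to be found in the camera images.
- board: Round wooden board lying flat, 110 mm across, 12 mm thick, fixed to the counter. Target of the first stack. Origin: centre of its underside, z up.
- tile: Square terracotta tile lying flat, 104 x 104 mm, 10 mm thick, fixed to the counter. Target of the second stack. Origin: centre of its underside, z up.
- wide_tin: Closed round steel tin, the low wide one: 64 mm across, 45 mm high, straight sides, flat top; stands upright. Origin: centre of its underside, z up.
- ramekin: White ceramic ramekin, open upward: 60 mm across at the rim, 56 mm at the foot (ribs stand 1 to 2 mm proud there), 34 mm high, wall 4 mm, inner floor 5 mm above its underside, inside at least 48 mm across; stands upright. Origin: centre of its underside, z up.
- slim_tin: Closed round steel tin, the tall slim one: 36 mm across, 65 mm high, straight sides, flat top; stands upright. In the ramekin its top stands 36 mm above the ramekin's rim. Origin: centre of its underside, z up.
- jar: Closed amber glass jar: body 46 mm across up to 56 mm, neck 40 mm, brass-coloured screw lid 44 mm across from 63 mm to the flat top at 80 mm; stands upright. Origin: centre of its underside, z up.
- funnel: Steel funnel standing on its wide mouth, spout up: outside 70 mm across over a 7 mm straight rim at the mouth, tapering to 16 mm at 47 mm height, then a nearly straight round spout 15 to 16 mm thick up to 95 mm; walls 2.5 mm, hollow and open at both ends. Set mouth-down over the jar it slides over the lid and comes to rest with its mouth about 23 mm below the lid's top. Origin: centre of the mouth, z up the spout.
- scoop: Bystander, to be left alone: loose yellow plastic scoop, 134 mm long with its handle along its -x, 48 mm wide, 28 mm high. Origin on the underside near the middle.
- mill: Bystander, to be left alone: loose pale wooden pepper mill, 52 mm across at the foot, 97 mm high, upright. Origin: centre of its underside, z up. (Not listed: a fixed spice cupboard 240 mm high, well to the robot's right, 0.5 m and more from its centre line.)

How it is judged:
By the outcome, as a careful person would: the job done as asked, in the order asked, and still so for the second after the job is handed in, with the robot touching nothing.
It also fails if it takes over 152 s, if anything falls off the work surface, if the arm or the gripper's body presses on something with over 40 N, if the wrist force passes 120 N, or if a joint passes its speed limit or range.

### The arm

A 6-joint arm with a two-finger parallel gripper is mounted at the origin on the work surface. World frame = base frame: x ahead of the robot, y to its left, z up, the work surface at z = 0. Lengths are in m, angles in degrees, forces in N, time in s.
With the tool pointing down it reaches from about 0.35 to 0.875 m from the base axis. Payload 4.2 kg.
Tool frame: the origin (TCP) lies midway between the tips of the shut fingers; the grasp point (between the pads) lies 19 mm behind it (hold_point_z is the z of the grasp point in the tool frame, in m); z points along the fingers, y is the direction in which the jaws open and shut (so a half turn about z gives the same grasp; the last joint's range is limited). The gripper opens to 87 mm and grips with 3 to 60 N. Pads are 19 mm wide; open, the fingers measure 117 mm over their backs; the gripper's body (75 mm by 190 mm) begins 51 mm behind the grasp point.
Start: joints at [-49.641, 22.042, 0.453, 0, -68.411, -14.817], TCP at [0.269, -0.564, 0.223] pointing down, gripper open.
Joint ranges: [-179.83, 179.83], [-69.29, 118.12], [-61.27, 80.66], [-181.25, 117.63], [-171.15, -9.14], [-177.46, 177.46]. Speed limits (degrees/s): [159.86, 159.86, 180, 180, 180, 180].

### API

Orientations are given as a 3x3 rotation matrix whose columns are the frame's x, y, z axes.
In Python, from station import * gives the robot as it stands. The module is installed in compiled form; this text tells all that it offers.
- The arm moves only by the tool jog_arm, never from a script. Its argument "moves" is a list of rows, each a list of 7 numbers: the closure, from -1 (fully open) to 1 (shut), then the shift along the tool's x, y, z in m, then the turn, a rotation vector about the tool's x, y, z in rad. In form: [[gripper, x, y, z, wx, wy, wz], ...]. A call has exactly 10 rows; each row is the pose to reach, as a shift and turn from the pose commanded when the call began, along the tool's axes at that moment; what a row does not reach only later rows make up. A row lasts 1/12 s, in which the tool goes at most 41.7 mm and 7.16 degrees, less where a joint would pass 70% of its speed; a pose out of reach is approached as far as the arm can. A call with a gripper value outside its range is refused whole. The fingers move at their own pace and stop on an object; the grip force is fixed at half the most. Time passes only in rows, so rows that repeat a pose let the fingers close, or fill a call up. It gives the time, the measured TCP pose, the force and the opening at its end, in the units of the state.
- sense(): the state, without advancing time (a new reading comes with each control period).
- capture(name): name is "scene" or "top" or "wrist"; returns a dict with "frame" (420x560x3 uint8, red, green, blue), "fov_y" (degrees; the focal length in pixels is half the picture's height over the tangent of half this angle, whatever the lens; pixels are square), "cx", "cy" (the principal point, pixels), "k1" (the pictures are not rectified: a ray, as slopes to the right and down, at radius r is drawn at 1 + k1 r^2 times it, then the intrinsics apply), "world_from_camera" (4x4, takes a point from camera to world coordinates). Camera axes: x right, y down, z forward; pixel columns grow to the right and rows downward; lengths in m; the calibration is good to about 2 mm. A picture is of the moment at which its call begins. There is no depth.
- finish_job(): hands the job in, once; it reports no verdict.
The state is a dict: "time_s": time; "joints": joint angles; "joint_velocities": joint speeds; "effort": joint torques, N m; "tcp_pos": TCP position; "ee_rot": TCP orientation; "wrist_force": force on the tool from outside, world axes, zero at the start; "moment": the same for the moment, N m; "gripper_width": opening from 0.0 (shut) to 1.0 (fully open).
Only numpy, scipy, OpenCV 4.12 (cv2) and the standard library are available. Lean on these libraries where they do the work, as an engineer would, in place of code of your own. Each camera call takes 0.05 s, during which the arm holds its last target.

## Working session

There is one attempt and no reset: what is moved stays moved. The work goes in short steps, Python scripts to look and compute and a tool call to move; the robot and the scene stay as the last step left them, time stands still between calls to the robot, and variables do not carry over. Pictures are saved under pics/ and viewed, and the job is handed in when it is done.

Besides the shell and the picture viewer there is one more tool, called after "Call:" as name(argument=value, ...), one argument or row to a line, values as JSON. jog_arm: Moves the arm, as the interface text tells. Its arguments: {"type":"object","properties":{"moves":{"type":"array"}},"required":["moves"]}

```bash
mkdir -p pics
cat > h.py <<'E'
import numpy as np, cv2
from station import *
def K(c):
    h=c["frame"].shape[0]; return h/2/np.tan(np.radians(c["fov_y"])/2)
def ray(c,u,v):
    f=K(c); d=np.array([(u-c["cx"])/f,(v-c["cy"])/f]); s=d.copy()
    for _ in range(30): s=d/(1+c["k1"]*(s@s))
    T=np.array(c["world_from_camera"]); r=T[:3,:3]@np.array([s[0],s[1],1]); return T[:3,3],r/np.linalg.norm(r)
def onz(c,u,v,z):
    o,r=ray(c,u,v); return o+r*(z-o[2])/r[2]
def proj(c,p):
    T=np.array(c["world_from_camera"]); q=T[:3,:3].T@(np.array(p)-T[:3,3]); s=q[:2]/q[2]; s=s*(1+c["k1"]*(s@s)); return s*K(c)+[c["cx"],c["cy"]]
def tri(rs):
    A=0;b=0
    for o,r in rs:
        M=np.eye(3)-np.outer(r,r);A=A+M;b=b+M@o
    return np.linalg.solve(A,b)
def snap(n,out):
    c=capture(n); cv2.imwrite("pics/"+out+".png",cv2.cvtColor(c["frame"],cv2.COLOR_RGB2BGR)); np.save("pics/"+out+".npy",c,allow_pickle=True); return c
def load(out): return np.load("pics/"+out+".npy",allow_pickle=True).item()
E
python3 - <<'E'
from h import *
for n in ["scene","top","wrist"]:
    c=snap(n,n+"0"); print(n,c["fov_y"],c["cx"],c["cy"],c["k1"],np.round(c["world_from_camera"],3).tolist())
print(sense())
E
```

```text
scene 46.4316356834788 279.1304685078236 213.9697748598989 -0.04092681553539775 [[0.655, 0.612, -0.443, 1.1], [0.755, -0.543, 0.367, -0.412], [-0.016, -0.575, -0.818, 0.953], [0.0, 0.0, 0.0, 1.0]]
top 57.867254422291225 284.6096356046645 213.02074038619463 -0.06240616786097281 [[0.069, -0.975, 0.211, 0.429], [-0.998, -0.068, 0.011, -0.002], [0.004, -0.211, -0.977, 0.817], [0.0, 0.0, 0.0, 1.0]]
wrist 60.74805463728916 275.63288318572074 205.20340544518007 -0.03732003434505591 [[-0.432, 0.869, 0.242, 0.205], [0.902, 0.416, 0.114, -0.596], [-0.002, 0.268, -0.963, 0.385], [0.0, 0.0, 0.0, 1.0]]
{'time_s': 0.15, 'joints': array([-4.96353689e+01,  2.20070763e+01,  4.90957742e-01,  3.03654979e-02,
       -6.84183835e+01, -1.48155993e+01]), 'joint_velocities': array([-0.06517277,  0.0799451 , -0.05115778,  0.02287632, -0.01750594,
        0.15008066]), 'effort': array([-1.76831530e-01, -3.56575298e+01,  1.69898057e+01,  3.58505018e+00,
        9.15040006e-02, -4.76535599e-03]), 'tcp_pos': array([ 0.2696107 , -0.5641595 ,  0.22325643]), 'ee_rot': array([[-9.02132600e-01, -4.31458733e-01,  3.64893438e-04],
       [-4.31458848e-01,  9.02131834e-01, -1.19022652e-03],
       [ 1.84351640e-04, -1.23117865e-03, -9.99999225e-01]]), 'wrist_force': array([ 0.58492026, -0.03249477, -0.00511844]), 'moment': array([-0.00562811,  0.0281347 , -0.02806004]), 'gripper_width': 1.0014714180033741}
```

View pics/scene0.png

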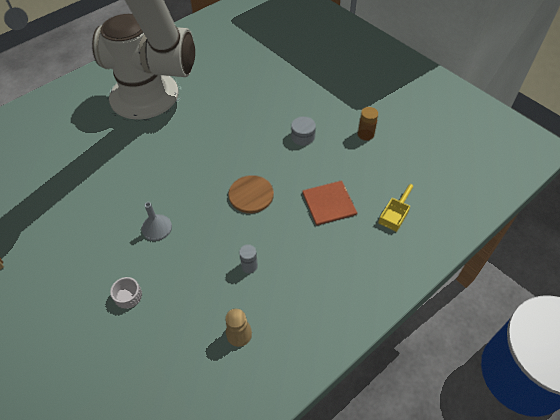

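View pics/top0.png

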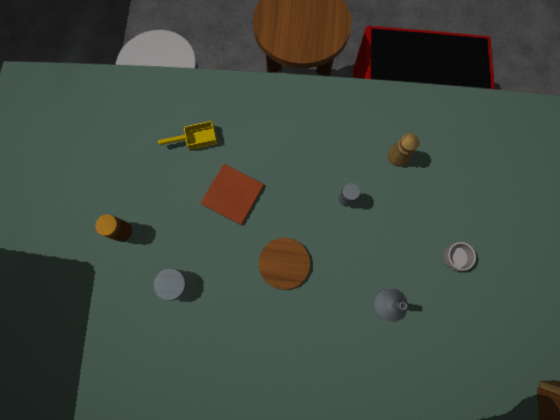

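View pics/wrist0.png

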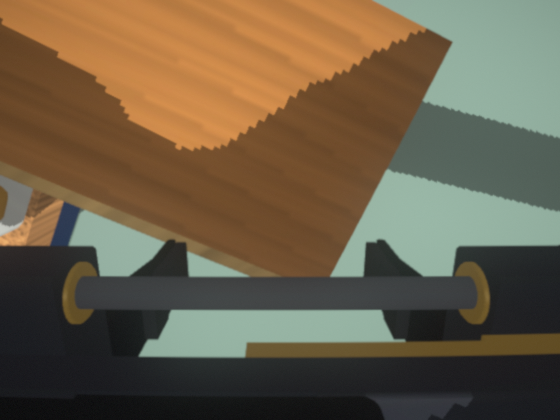

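Scene view: jar (368,123), wide tin (303,130), board (251,194), tile (330,202), scoop (395,212), funnel (155,222), slim tin (248,258), ramekin (125,292), mill (237,327). The top view shows the same things. The wrist view shows the wooden cupboard close beside the gripper. Next I segment.

Run:
```python
from h import *
for n,off in [("top",0),("scene",0)]:
    c=load(n+"0"); f=c["frame"]; hsv=cv2.cvtColor(f,cv2.COLOR_RGB2HSV)
    for p in ([(107,226),(170,285),(285,264),(233,194),(350,191),(391,305),(460,257),(300,350)] if n=="top" else [(370,115),(303,126),(250,190),(330,202),(248,252),(157,228),(125,292),(330,300)]):
        print(n,p,f[p[1],p[0]],hsv[p[1],p[0]])
def crop(n,x,y,w,h,s): 
    c=load(n+"0");return cv2.resize(cv2.cvtColor(c["frame"][y:y+h,x:x+w],cv2.COLOR_RGB2BGR),None,fx=s,fy=s,interpolation=cv2.INTER_CUBIC)
cv2.imwrite("pics/t_crop.png",crop("top",80,120,400,220,2))
cv2.imwrite("pics/s_crop.png",crop("scene",100,90,330,260,2.4))
```

```text
top (107, 226) [153 107  32] [ 19 202 153]
top (170, 285) [100 109 111] [ 95  25 111]
top (285, 264) [111  67  31] [ 14 184 111]
top (233, 194) [117  53  31] [  8 187 117]
top (350, 191) [ 94 100 104] [102  25 104]
top (391, 305) [ 90  96 100] [102  26 100]
top (460, 257) [138 131 132] [176  13 138]
top (300, 350) [69 87 77] [73 53 87]
scene (370, 115) [154 120  65] [ 19 147 154]
scene (303, 126) [135 142 145] [ 99  18 145]
scene (250, 190) [143 100  64] [ 14 141 143]
scene (330, 202) [155  89  64] [  8 150 155]
scene (248, 252) [137 145 148] [ 98  19 148]
scene (157, 228) [100 106 109] [100  21 109]
scene (125, 292) [182 178 178] [  0   6 182]
scene (330, 300) [116 137 125] [ 73  39 137]
```

View pics/t_crop.png

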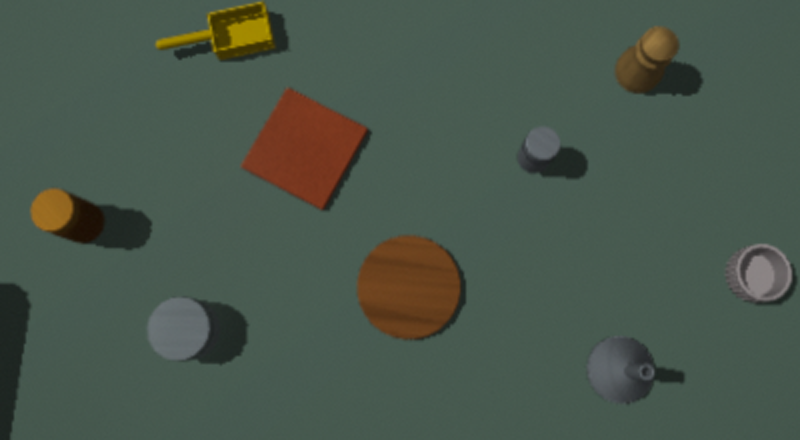

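View pics/s_crop.png

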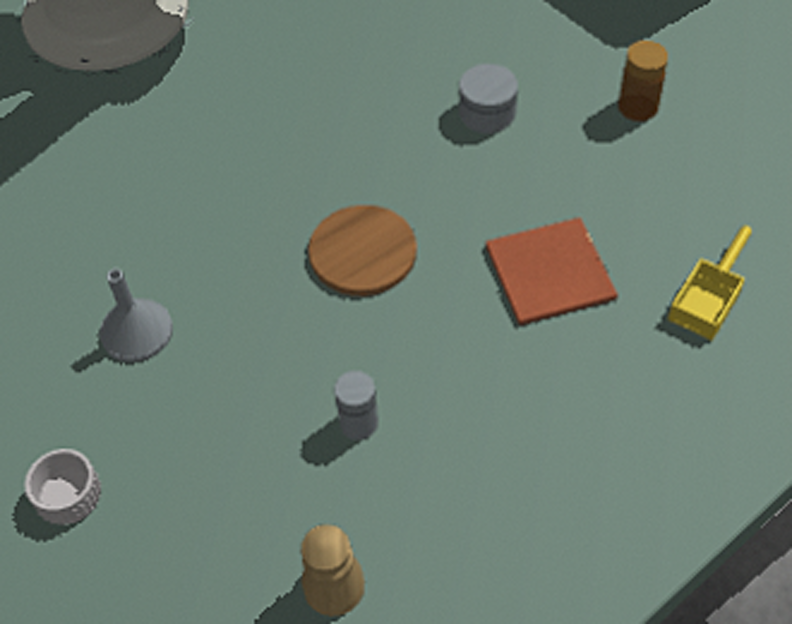

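Run:
```python
from h import *
t=load("top0");s=load("scene0")
P=dict(jar=((53,211),(647,55)),wide=((180,329),(488.5,84)),slim=((542,143),(355.5,389)),funnel=((646,372),(116,274)),ramekin=((764,272),(62,475)),board=((410,287),(361,248)),tile=((305,149),(550,269)),mill=((662,44),(326,545)),
 tc1=((291,88),(487,241)),tc2=((368,130),(516,320)),tc3=((324,209),(615,295)),tc4=((242,167),(580,219)))
for k,(a,b) in P.items():
    a=np.array(a)/2+[80,120]; b=np.array(b)/2.4+[100,90]
    p=tri([ray(t,*a),ray(s,*b)]); print(k,np.round(p,4),"res px",np.round(proj(t,p)-a,1),np.round(proj(s,p)-b,1))
# masks
hsv=cv2.cvtColor(t["frame"],cv2.COLOR_RGB2HSV); hs=cv2.cvtColor(s["frame"],cv2.COLOR_RGB2HSV)
for name,h in (("top",hsv),("scene",hs)):
  m=cv2.inRange(h,(0,100,60),(30,255,255)); cs,_=cv2.findContours(m,cv2.RETR_EXTERNAL,cv2.CHAIN_APPROX_NONE)
  for c in cs:
    if 300<cv2.contourArea(c)<6000: print(name,"warm",cv2.fitEllipse(c),cv2.minAreaRect(c)[0])
  m=cv2.inRange(h,(80,8,70),(179,45,255)); cs,_=cv2.findContours(m,cv2.RETR_EXTERNAL,cv2.CHAIN_APPROX_NONE)
  for c in cs:
    if 150<cv2.contourArea(c)<3000: print(name,"grey",cv2.fitEllipse(c))
```

```text
jar [0.5393 0.3621 0.0761] res px [-0.4 -0.2] [-0.3  0.2]
wide [0.4341 0.2289 0.0429] res px [-0.8 -0.5] [-0.7  0.2]
slim [ 0.6477 -0.1262  0.0626] res px [-0.4 -0.3] [-0.5  0.1]
funnel [ 0.4243 -0.225   0.096 ] res px [-0.7 -0.5] [-0.8 -0. ]
ramekin [ 0.533  -0.3657  0.0388] res px [-1.  -0.6] [-1.2 -0. ]
board [ 0.4952 -0.0005  0.0091] res px [-0.4 -0.2] [-0.4  0.1]
tile [0.6392 0.1261 0.0048] res px [-0.4 -0.3] [-0.5  0.2]
mill [ 0.7559 -0.2423  0.0887] res px [-0.9 -0.6] [-1.2  0.2]
tc1 [0.6472 0.0844 0.1252] res px [20.4 11.2] [18.3 -8.8]
tc2 [0.6639 0.057  0.0093] res px [-0.1 -0. ] [-0.1  0. ]
tc3 [ 0.6304  0.1589 -0.0967] res px [-18.1 -17.1] [-23.5   3.7]
tc4 [0.614  0.1937 0.0053] res px [-0.5 -0.4] [-0.5  0.2]
top warm ((283.99298095703125, 263.179443359375), (50.55556106567383, 51.0133171081543), 172.18524169921875) (284.0, 263.5)
top warm ((105.69524383544922, 224.55764770507812), (20.204519271850586, 22.077016830444336), 42.8983039855957) (106.00001525878906, 224.50003051757812)
top warm ((231.83828735351562, 193.73849487304688), (52.88082504272461, 54.85468292236328), 
[... 1298 characters left out ...]
49707, 49.93062973022461), 30.662015914916992) (398.00006103515625, 205.00001525878906)
scene warm ((328.8669128417969, 202.4801025390625), (40.568782806396484, 50.54561996459961), 94.35430908203125) (329.39215087890625, 202.095458984375)
scene warm ((250.5565948486328, 193.83334350585938), (36.26858901977539, 43.748531341552734), 83.89860534667969) (250.5, 194.0)
scene grey ((248.21304321289062, 257.0791015625), (16.282405853271484, 29.38373374938965), 172.1199951171875)
scene grey ((155.09091186523438, 223.80528259277344), (27.979352951049805, 36.40870666503906), 156.3788299560547)
scene grey ((303.189453125, 129.23561096191406), (23.772674560546875, 27.771360397338867), 4.583703517913818)
```

Triangulated heights match the text within a few mm: tin 43/45, jar 76/80, slim 63/65, spout 96/95, ramekin rim 39/34, board 9/12. Next I work out the first view pose.

```bash
cat >> h.py <<'E'
def rel(x,y,z,yaw,cur=None):
    """row (tool frame) to reach TCP x,y,z, tool x-axis at world yaw deg, pointing straight down"""
    from scipy.spatial.transform import Rotation as R
    s=sense(); p=np.array(s["tcp_pos"]);Rm=np.array(s["ee_rot"])
    a=np.radians(yaw); X=np.array([np.cos(a),np.sin(a),0]);Z=np.array([0,0,-1.]);Y=np.cross(Z,X)
    T=np.column_stack([X,Y,Z]); d=Rm.T@(np.array([x,y,z])-p)
    w=R.from_matrix(Rm.T@T).as_rotvec(); print("REL",np.round(d,4),np.round(w,4),"dist rows %.1f rot rows %.1f"%(np.linalg.norm(d)/.0417,np.degrees(np.linalg.norm(w))/7.16))
def st():
    s=sense(); print("t %.2f tcp %s yaw %.2f tilt %.2f w %.3f F %s j %s"%(s["time_s"],np.round(s["tcp_pos"],4),np.degrees(np.arctan2(s["ee_rot"][1,0],s["ee_rot"][0,0])),np.degrees(np.arccos(min(1,-s["ee_rot"][2,2]))),s["gripper_width"],np.round(s["wrist_force"],1),np.round(s["joints"],1)))
E
python3 - <<'E'
from h import *
st()
c=load("wrist0"); s=sense()
T=np.array(c["world_from_camera"]);R=np.array(s["ee_rot"]);p=np.array(s["tcp_pos"])
C=np.eye(4);C[:3,:3]=R.T@T[:3,:3];C[:3,3]=R.T@(T[:3,3]-p);np.save("tc.npy",C);print(np.round(C,3))
for dx in (0,.03,.06,.09,.12):
  for dz in (0,.15,.2): print(dx,dz,np.round(proj(c,p+R@[dx,0,dz])))
rel(.39,.229,.25,180)
E
```

```text
t 0.15 tcp [ 0.2696 -0.5642  0.2233] yaw -154.44 tilt 0.07 w 1.001 F [ 0.6 -0.  -0. ] j [-49.6  22.    0.5   0.  -68.4 -14.8]
[[ 0.    -0.963 -0.268  0.072]
 [ 1.     0.    -0.    -0.001]
 [ 0.    -0.268  0.963 -0.162]
 [ 0.     0.     0.     1.   ]]
0 0 [278. 259.]
0 0.15 [277. 190.]
0 0.2 [277. 179.]
0.03 0 [279. 200.]
0.03 0.15 [277. 156.]
0.03 0.2 [277. 149.]
0.06 0 [279. 134.]
0.06 0.15 [277. 121.]
0.06 0.2 [277. 119.]
0.09 0 [279.  63.]
0.09 0.15 [277.  84.]
0.09 0.2 [277.  87.]
0.12 0 [279. -16.]
0.12 0.15 [277.  45.]
0.12 0.2 [277.  54.]
REL [-0.4508  0.6636 -0.0276] [-1.300e-03  1.000e-04  4.461e-01] dist rows 19.2 rot rows 3.6
```

Run:
```python
from h import *
rel(.434,.229,.22,180)
```

```text
REL [-0.4905  0.6446  0.0024] [-1.300e-03  1.000e-04  4.461e-01] dist rows 19.4 rot rows 3.6
```

Call:
jog_arm(
  moves=[
    [-1,-0.02,0.02,-0.03,0,0,0.05],
    [-1,-0.045,0.05,-0.03,0,0,0.1],
    [-1,-0.07,0.08,-0.03,0,0,0.15],
    [-1,-0.095,0.11,-0.03,0,0,0.2],
    [-1,-0.12,0.14,-0.03,0,0,0.25],
    [-1,-0.145,0.17,-0.03,0,0,0.3],
    [-1,-0.17,0.2,-0.03,0,0,0.35],
    [-1,-0.195,0.23,-0.03,0,0,0.4],
    [-1,-0.22,0.26,-0.03,0,0,0.446],
    [-1,-0.24,0.29,-0.03,0,0,0.446],
  ],
)

```text
time_s: 0.98
tcp_pos: [0.3607, -0.1967, 0.2517]
ee_rot: [[-1.0, 0.002, -0.001], [0.002, 1.0, 0.001], [0.001, 0.001, -1.0]]
wrist_force: [1.9, -1.4, -5.3]
gripper_width: 0.999
```

Run:
```python
from h import *
st()
rel(.434,.229,.22,180)
```

```text
t 0.98 tcp [ 0.3607 -0.1967  0.2517] yaw 179.89 tilt 0.09 w 0.999 F [ 1.9 -1.4 -5.3] j [ -5.7  -0.8 -24.2  -0.  -66.7 -84.4]
REL [-0.0724  0.4258  0.0319] [ 0.0009 -0.0014 -0.002 ] dist rows 10.4 rot rows 0.0
```

Call:
jog_arm(
  moves=[
    [-1,-0.007,0.04,0.003,0,0,0],
    [-1,-0.014,0.081,0.006,0,0,0],
    [-1,-0.021,0.122,0.009,0,0,0],
    [-1,-0.028,0.163,0.012,0,0,0],
    [-1,-0.035,0.204,0.015,0,0,0],
    [-1,-0.042,0.245,0.018,0,0,0],
    [-1,-0.049,0.286,0.021,0,0,0],
    [-1,-0.056,0.327,0.024,0,0,0],
    [-1,-0.064,0.367,0.028,0,0,0],
    [-1,-0.072,0.402,0.032,0,0,0],
  ],
)

```text
time_s: 1.82
tcp_pos: [0.4324, 0.2056, 0.2195]
ee_rot: [[-1.0, -0.001, -0.001], [-0.001, 1.0, -0.001], [0.001, -0.0, -1.0]]
wrist_force: [0.8, -1.5, -3.4]
gripper_width: 1.006
```

Run:
```python
from h import *
st()
snap("wrist","w1");st()
```

```text
t 1.82 tcp [0.4324 0.2056 0.2195] yaw -179.94 tilt 0.08 w 1.006 F [ 0.8 -1.5 -3.4] j [  44.9    7.9  -19.5   -0.   -62.7 -134.8]
t 1.87 tcp [0.4346 0.2101 0.2184] yaw -179.79 tilt 0.04 w 0.996 F [ 2.2  2.4 -4.6] j [  45.1    8.3  -19.2   -0.   -62.5 -134.9]
```

View pics/w1.png

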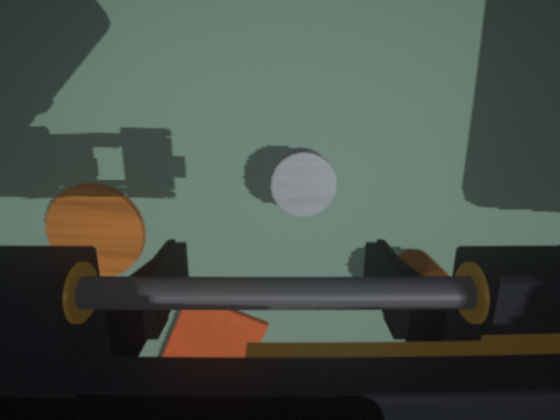

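The wrist view shows the tin's top at about (304,184), the board at (95,230) and the tile at (215,335).

```bash
cat >> h.py <<'E'
def mask_el(c,lo,hi,amin=200,amax=60000,roi=None):
    h=cv2.cvtColor(c["frame"],cv2.COLOR_RGB2HSV); m=cv2.inRange(h,lo,hi)
    if roi: 
        z=np.zeros_like(m); x0,y0,x1,y1=roi; z[y0:y1,x0:x1]=m[y0:y1,x0:x1]; m=z
    m=cv2.morphologyEx(m,cv2.MORPH_OPEN,np.ones((3,3),np.uint8))
    cs,_=cv2.findContours(m,cv2.RETR_EXTERNAL,cv2.CHAIN_APPROX_NONE); out=[]
    for k in cs:
        a=cv2.contourArea(k)
        if amin<a<amax and len(k)>5: e=cv2.fitEllipse(cv2.convexHull(k)); out.append((e,a,k)); print("el c(%.1f,%.1f) ax(%.1f,%.1f) area %.0f"%(*e[0],*e[1],a))
    return out
E
python3 - <<'E'
from h import *
c=load("w1")
f=c["frame"];h=cv2.cvtColor(f,cv2.COLOR_RGB2HSV);print(h[184,304],h[184,335],h[212,304],h[150,304],h[100,304])
o=mask_el(c,(85,5,90),(179,60,255),roi=(200,100,400,240))
for e,a,k in o:
    print(onz(c,*e[0],.045), "diam", e[1][1]/K(c)*((np.array(c["world_from_camera"])[2,3]-.045)/abs(np.array(ray(c,*e[0])[1])[2])))
t=load("top0")
# two-view height
T=t; pt=(168.7,283.9)
for e,a,k in o: p=tri([ray(c,*e[0]),ray(t,*pt)]);print(p)
# board
o=mask_el(c,(5,100,60),(25,255,255),roi=(30,170,170,245))
b=load("w1");
st()
E
```

```text
[102  17 147] [ 98  19 148] [104  19 148] [95 21 73] [ 74  46 132]
el c(303.0,183.7) ax(64.3,66.6) area 3278
[0.43252978 0.23087768 0.045     ] diam 0.06410663738288683
[0.4341582  0.23150967 0.03768424]
el c(94.8,229.2) ax(89.4,101.5) area 4920
t 1.87 tcp [0.4346 0.2101 0.2184] yaw -179.79 tilt 0.04 w 0.996 F [ 2.2  2.4 -4.6] j [  45.1    8.3  -19.2   -0.   -62.5 -134.9]
```

Call:
jog_arm(
  moves=[
    [-1,0,0.01,0.01,0,0,0],
    [-1,0,0.02,0.03,0,0,0],
    [-1,0,0.026,0.055,0,0,0],
    [-1,0,0.028,0.08,0,0,0],
    [-1,0,0.028,0.1,0,0,0],
    [-1,0,0.028,0.115,0,0,0],
    [-1,0,0.028,0.121,0,0,0],
    [-1,0,0.028,0.121,0,0,0],
    [-1,0,0.028,0.121,0,0,0],
    [-1,0,0.028,0.121,0,0,0],
  ],
)

```text
time_s: 2.7
tcp_pos: [0.4336, 0.2314, 0.1004]
ee_rot: [[-1.0, 0.001, 0.001], [0.001, 1.0, 0.001], [-0.001, 0.001, -1.0]]
wrist_force: [-0.3, -1.1, -4.1]
gripper_width: 1.003
```

Run:
```python
from h import *
st()
c=snap("wrist","w2");st()
o=mask_el(c,(85,5,90),(179,60,255),roi=(150,50,420,280))
for e,a,k in o: print(onz(c,*e[0],.045)); print("2view",tri([ray(c,*e[0]),ray(load("w1"),303,183.7)]))
```

```text
t 2.70 tcp [0.4336 0.2314 0.1004] yaw 179.97 tilt 0.10 w 1.003 F [-0.3 -1.1 -4.1] j [  47.1   16.7  -27.6    0.   -45.6 -137.1]
t 2.75 tcp [0.4336 0.2316 0.1006] yaw 179.98 tilt 0.13 w 1.002 F [ 0.8 -1.  -4.3] j [  47.1   16.7  -27.6    0.   -45.6 -137.1]
el c(287.0,217.1) ax(72.1,96.2) area 3038
[0.43014951 0.23789574 0.045     ]
2view [ 0.44345615  0.23699909 -0.00082298]
```

View pics/w2.png

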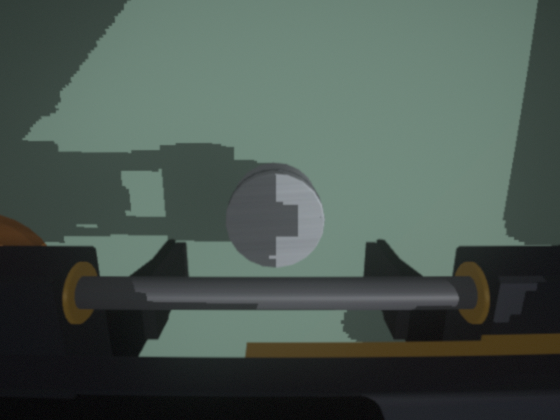

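The tin's top is an ellipse from x 227–325 and y 171–268, so its centre is about (276,219). The gripper's shadow split the mask.

Run:
```python
from h import *
c=load("w2")
print(onz(c,276,219,.045)); print("2view",tri([ray(c,276,219),ray(load("w1"),303,183.7)]))
st()
```

```text
[0.43143431 0.23091333 0.045     ]
2view [0.43379898 0.23118256 0.03825585]
t 2.75 tcp [0.4336 0.2316 0.1006] yaw 179.98 tilt 0.13 w 1.002 F [ 0.8 -1.  -4.3] j [  47.1   16.7  -27.6    0.   -45.6 -137.1]
```

Call:
jog_arm(
  moves=[
    [-1,0,0,0.03,0,0,0],
    [-1,0,0,0.06,0,0,0],
    [-1,0,0,0.08,0,0,0],
    [-1,0,0,0.09,0,0,0],
    [-1,0,0,0.09,0,0,0],
    [1,0,0,0.09,0,0,0],
    [1,0,0,0.09,0,0,0],
    [1,0,0,0.09,0,0,0],
    [1,0,0,0.09,0,0,0],
    [1,0,0,0.09,0,0,0],
  ],
)

```text
time_s: 3.58
tcp_pos: [0.4335, 0.2316, 0.0106]
ee_rot: [[-1.0, 0.0, 0.001], [0.0, 1.0, 0.001], [-0.001, 0.001, -1.0]]
wrist_force: [-0.5, -1.5, -0.7]
gripper_width: 0.729
```

Run:
```python
from h import *
t=load("top0");c=load("w1");s=load("scene0")
for nm,cc,lo,hi,roi in [("top",t,(9,100,40),(20,255,255),(250,230,320,300)),("scene",s,(9,60,60),(22,255,255),(220,170,280,220)),("wrist",c,(5,100,50),(25,255,255),(30,170,170,243))]:
    o=mask_el(cc,lo,hi,roi=roi)
    for e,a,k in o:
        # cast contour onto z=.012, fit circle lsq
        k=k[:,0,:].astype(float)
        if nm=="wrist": k=k[(k[:,1]<240)]
        P=np.array([onz(cc,u,v,.012)[:2] for u,v in k])
        A=np.c_[2*P,np.ones(len(P))];x=np.linalg.lstsq(A,(P**2).sum(1),rcond=None)[0];r=np.sqrt(x[2]+x[:2]@x[:2])
        res=np.hypot(*(P-x[:2]).T)-r
        print(nm,x[:2],"r",r,"rms",res.std())
# tile top corners
o=mask_el(t,(0,120,40),(9,255,255),roi=(195,160,270,230))
q=cv2.boxPoints(cv2.minAreaRect(o[0][2])); W=[onz(t,*p,.010) for p in q]; print("tile top",np.mean(W,0),np.round(W,4).tolist(),[np.linalg.norm(W[i]-W[i-1]) for i in range(4)])
o=mask_el(s,(0,100,60),(10,255,255),roi=(295,175,365,230))
ap=cv2.approxPolyDP(o[0][2],4,True)[:,0];print(ap.tolist());print([np.round(onz(s,*p,.01),4).tolist() for p in ap])
```

```text
el c(284.2,263.2) ax(51.5,51.8) area 2030
top [0.49578374 0.00065523] r 0.053607699252895526 rms 0.0006225609626375201
el c(250.6,193.7) ax(37.6,45.1) area 1279
scene [ 0.49753322 -0.00051522] r 0.055095120583904776 rms 0.0012184977006459384
el c(94.8,229.1) ax(89.3,101.3) area 4734
wrist [0.49436253 0.00583065] r 0.05506949609230296 rms 0.0005815131560280354
el c(232.3,193.0) ax(54.5,64.9) area 2034
tile top [0.64018425 0.1256632  0.01      ] [[0.6132, 0.1929, 0.01], [0.7111, 0.1547, 0.01], [0.6659, 0.0576, 0.01], [0.5705, 0.0974, 0.01]] [np.float64(0.10452991984978291), np.float64(0.10500688221405723), np.float64(0.10709026976521038), np.float64(0.10337265324062855)]
el c(329.2,202.2) ax(46.5,59.1) area 1466
[[341, 181], [303, 190], [316, 224], [356, 213]]
[[0.6151, 0.1915, 0.01], [0.5736, 0.1023, 0.01], [0.6672, 0.0573, 0.01], [0.707, 0.1492, 0.01]]
```

Call:
jog_arm(
  moves=[
    [1,0,0,-0.02,0,0,0],
    [1,0,0,-0.05,0,0,0],
    [1,-0.01,-0.01,-0.08,0,0,0],
    [1,-0.03,-0.04,-0.1,0,0,0],
    [1,-0.05,-0.075,-0.12,0,0,0],
    [1,-0.07,-0.11,-0.14,0,0,0],
    [1,-0.09,-0.145,-0.16,0,0,0],
    [1,-0.106,-0.18,-0.178,0,0,0],
    [1,-0.118,-0.21,-0.188,0,0,0],
    [1,-0.124,-0.225,-0.19,0,0,0],
  ],
)

```text
time_s: 4.42
tcp_pos: [0.5592, 0.003, 0.2024]
ee_rot: [[-1.0, 0.003, 0.005], [0.003, 1.0, 0.0], [-0.005, 0.0, -1.0]]
wrist_force: [0.9, -1.1, -5.1]
gripper_width: 0.728
```

Call:
jog_arm(
  moves=[
    [1,0,-0.004,0,0,0,0],
    [1,0,-0.006,0,0,0,0],
    [1,0,-0.006,0,0,0,0],
    [1,0,-0.006,0,0,0,0],
    [1,0,-0.006,0,0,0,0],
    [1,0,-0.006,0,0,0,0],
    [1,0,-0.006,0,0,0,0],
    [1,0,-0.006,0,0,0,0],
    [1,0,-0.006,0,0,0,0],
    [1,0,-0.006,0,0,0,0],
  ],
)

```text
time_s: 5.25
tcp_pos: [0.557, 0.0004, 0.1995]
ee_rot: [[-1.0, -0.0, -0.0], [-0.0, 1.0, 0.0], [0.0, 0.0, -1.0]]
wrist_force: [0.2, -0.4, -6.5]
gripper_width: 0.726
```

Run:
```python
from h import *
c=snap("wrist","w3");st()
```

```text
t 5.30 tcp [5.570e-01 4.000e-04 1.996e-01] yaw -180.00 tilt 0.00 w 0.731 F [-0.1 -0.2 -5.7] j [  16.7   16.5  -11.2    0.   -62.3 -106.7]
```

View pics/w3.png

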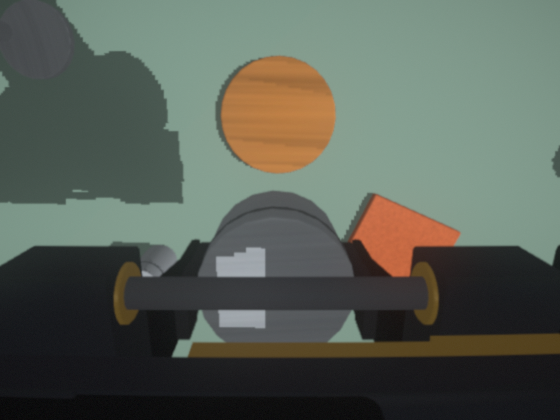

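The held tin sits level between the pads at (277,270), and the board is fully visible at about (278,115).

```bash
cat >> h.py <<'E'
def circ(cc,k,z):
    k=k.reshape(-1,2).astype(float); P=np.array([onz(cc,u,v,z)[:2] for u,v in k])
    A=np.c_[2*P,np.ones(len(P))];x=np.linalg.lstsq(A,(P**2).sum(1),rcond=None)[0];r=np.sqrt(x[2]+x[:2]@x[:2])
    res=np.hypot(*(P-x[:2]).T)-r; print("circ",np.round(x[:2],4),"r %.4f rms %.4f"%(r,res.std())); return x[:2]
E
python3 - <<'E'
from h import *
c=load("w3")
o=mask_el(c,(5,100,50),(25,255,255),roi=(200,40,350,190))
k=o[0][2]; circ(c,k,.012)
kk=k[(k[:,0,0]>o[0][0][0][0])];circ(c,kk,.012)
for nm in("top0","scene0"):
  print(tri([ray(c,*o[0][0][0]),ray(load(nm),*({"top0":(284.2,263.2),"scene0":(250.6,193.7)}[nm]))]))
E
```

```text
el c(277.6,114.1) ax(114.3,116.9) area 10352
circ [0.495  0.0014] r 0.0537 rms 0.0003
circ [0.495  0.0017] r 0.0535 rms 0.0003
[0.49216479 0.0007806  0.04710313]
[0.49333889 0.00180966 0.00397757]
```

Call:
jog_arm(
  moves=[
    [1,0.02,0.001,0,0,0,0],
    [1,0.045,0.001,0.02,0,0,0],
    [1,0.06,0.001,0.05,0,0,0],
    [1,0.06,0.001,0.085,0,0,0],
    [1,0.06,0.001,0.12,0,0,0],
    [1,0.06,0.001,0.145,0,0,0],
    [1,0.06,0.001,0.16,0,0,0],
    [1,0.06,0.001,0.168,0,0,0],
    [1,0.06,0.001,0.173,0,0,0],
    [1,0.06,0.001,0.176,0,0,0],
  ],
)

```text
time_s: 6.13
tcp_pos: [0.4977, 0.0013, 0.0236]
ee_rot: [[-1.0, -0.0, 0.001], [-0.0, 1.0, 0.0], [-0.001, 0.0, -1.0]]
wrist_force: [-0.2, -0.4, -5.5]
gripper_width: 0.726
```

Run:
```python
from h import *
st()
```

```text
t 6.13 tcp [0.4977 0.0013 0.0236] yaw -180.00 tilt 0.04 w 0.726 F [-0.2 -0.4 -5.5] j [  18.9   24.1  -31.1    0.   -34.8 -108.9]
```

Call:
jog_arm(
  moves=[
    [1,0.001,0,0.001,0,0,0],
    [1,0.001,0,0.001,0,0,0],
    [1,0.001,0,0.001,0,0,0],
    [-1,0.001,0,0.001,0,0,0],
    [-1,0.001,0,0.001,0,0,0],
    [-1,0.001,0,0.001,0,0,0],
    [-1,0.001,0,0.001,0,0,0],
    [-1,0.001,0,-0.02,0,0,0],
    [-1,0.001,0,-0.05,0,0,0],
    [-1,0.001,0,-0.085,0,0,0],
  ],
)

```text
time_s: 6.97
tcp_pos: [0.4948, 0.0009, 0.1083]
ee_rot: [[-1.0, 0.0, -0.004], [0.0, 1.0, -0.001], [0.004, -0.001, -1.0]]
wrist_force: [0.3, -0.5, -5.1]
gripper_width: 0.991
```

Run:
```python
from h import *
st();rel(.533,-.366,.2,180)
```

```text
t 6.97 tcp [0.4948 0.0009 0.1083] yaw 179.98 tilt 0.25 w 0.991 F [ 0.3 -0.5 -5.1] j [  18.9   16.5  -26.4   -0.   -47.3 -108.9]
REL [-0.038  -0.367  -0.0914] [-0.0013 -0.0042 -0.0003] dist rows 9.1 rot rows 0.0
```

Call:
jog_arm(
  moves=[
    [-1,0,0,-0.03,0,0,0],
    [-1,0,0,-0.06,0,0,0],
    [-1,0,0,-0.09,0,0,0],
    [-1,0,0,-0.105,0,0,0],
    [-1,0,0,-0.11,0,0,0],
    [-1,0,0,-0.11,0,0,0],
    [-1,0,0,-0.11,0,0,0],
    [-1,0,0,-0.11,0,0,0],
    [-1,0,0,-0.11,0,0,0],
    [-1,0,0,-0.11,0,0,0],
  ],
)

```text
time_s: 7.8
tcp_pos: [0.4955, 0.0011, 0.2173]
ee_rot: [[-1.0, 0.0, -0.003], [0.0, 1.0, -0.001], [0.003, -0.001, -1.0]]
wrist_force: [1.6, -1.0, -4.3]
gripper_width: 0.999
```

Run:
```python
from h import *
c=snap("wrist","w4");st()
f=c["frame"];
o=mask_el(c,(5,100,50),(25,255,255),roi=(150,80,420,262))
o=mask_el(c,(85,5,60),(179,60,255),roi=(150,80,420,262))
for e,a,k in o: print(onz(c,*e[0],.057))
```

```text
t 7.85 tcp [0.4957 0.0011 0.2175] yaw 179.99 tilt 0.12 w 0.999 F [ 0.6 -1.  -4.7] j [  18.9    9.7  -17.6   -0.   -62.8 -108.9]
el c(277.2,174.8) ax(102.5,103.4) area 8183
el c(276.0,185.4) ax(66.3,68.8) area 3487
[0.4940713  0.00057777 0.057     ]
```

View pics/w4.png

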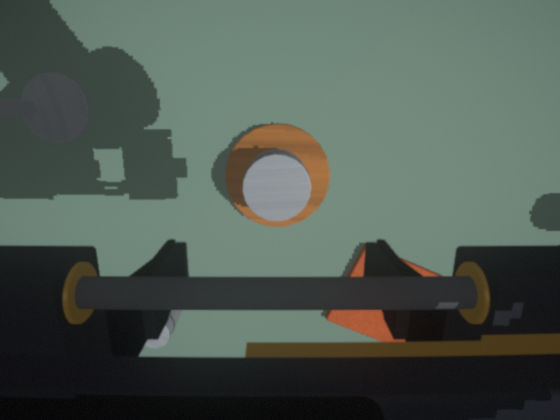

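The tin stands upright on the board. Its centre measures (0.494, 0.001) and the board's (0.495, 0.001). On to the ramekin.

Call:
jog_arm(
  moves=[
    [-1,-0.004,-0.035,0,0,0,0],
    [-1,-0.008,-0.076,0,0,0,0],
    [-1,-0.012,-0.117,0,0,0,0],
    [-1,-0.016,-0.158,0,0,0,0],
    [-1,-0.02,-0.199,0,0,0,0],
    [-1,-0.024,-0.24,0,0,0,0],
    [-1,-0.028,-0.281,0,0,0,0],
    [-1,-0.032,-0.32,0,0,0,0],
    [-1,-0.036,-0.35,0,0,0,0],
    [-1,-0.0375,-0.367,0,0,0,0],
  ],
)

```text
time_s: 8.68
tcp_pos: [0.5332, -0.3692, 0.2171]
ee_rot: [[-1.0, 0.003, -0.002], [0.003, 1.0, 0.0], [0.002, 0.0, -1.0]]
wrist_force: [0.7, 0.1, -4.9]
gripper_width: 0.997
```

Call:
jog_arm(
  moves=[
    [-1,0,0,0.01,0,0,0],
    [-1,0,0,0.03,0,0,0],
    [-1,0,0,0.04,0,0,0],
    [-1,0,0,0.05,0,0,0],
    [-1,0,0,0.06,0,0,0],
    [-1,0,0,0.07,0,0,0],
    [-1,0,0,0.07,0,0,0],
    [-1,0,0,0.07,0,0,0],
    [-1,0,0,0.07,0,0,0],
    [-1,0,0,0.07,0,0,0],
  ],
)

```text
time_s: 9.52
tcp_pos: [0.5341, -0.3659, 0.1496]
ee_rot: [[-1.0, -0.0, 0.002], [-0.0, 1.0, -0.001], [-0.002, -0.001, -1.0]]
wrist_force: [-0.0, -0.6, -4.1]
gripper_width: 0.999
```

Run:
```python
from h import *
c=snap("wrist","w5");st()
h=cv2.cvtColor(c["frame"],cv2.COLOR_RGB2HSV)
o=mask_el(c,(120,4,100),(180,60,255),roi=(150,80,420,265))
o+=mask_el(c,(0,0,110),(179,22,255),roi=(150,80,420,265))
for e,a,k in o: print(onz(c,*e[0],.034))
```

```text
t 9.57 tcp [ 0.534  -0.3659  0.1495] yaw -180.00 tilt 0.11 w 1.001 F [-0.2  0.  -3.5] j [-20.1  27.3  -2.    0.  -60.6 -69.9]
el c(273.9,194.2) ax(74.0,75.6) area 4238
[ 0.53057585 -0.36822971  0.034     ]
```

View pics/w5.png

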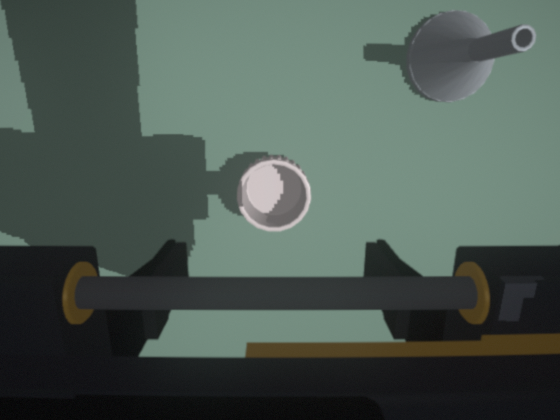

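Call:
jog_arm(
  moves=[
    [-1,0.002,-0.002,0.03,0,0,0],
    [-1,0.002,-0.002,0.07,0,0,0],
    [-1,0.002,-0.002,0.105,0,0,0],
    [-1,0.002,-0.002,0.13,0,0,0],
    [-1,0.002,-0.002,0.143,0,0,0],
    [-1,0.002,-0.002,0.143,0,0,0],
    [1,0.002,-0.002,0.143,0,0,0],
    [1,0.002,-0.002,0.143,0,0,0],
    [1,0.002,-0.002,0.143,0,0,0],
    [1,0.002,-0.002,0.143,0,0,0],
  ],
)

```text
time_s: 10.4
tcp_pos: [0.5323, -0.3681, 0.0071]
ee_rot: [[-1.0, 0.0, 0.003], [0.0, 1.0, -0.001], [-0.003, -0.001, -1.0]]
wrist_force: [0.3, -1.1, -3.5]
gripper_width: 0.779
```

Call:
jog_arm(
  moves=[
    [1,0,0,0,0,0,0],
    [1,0,0,0,0,0,0],
    [1,0,0,-0.003,0,0,0],
    [1,0,0,-0.01,0,0,0],
    [1,0,0,-0.03,0,0,0],
    [1,0,0,-0.06,0,0,0],
    [1,0,0,-0.09,0,0,0],
    [1,0,0,-0.12,0,0,0],
    [1,0,0,-0.135,0,0,0],
    [1,0,0,-0.143,0,0,0],
  ],
)

```text
time_s: 11.23
tcp_pos: [0.5326, -0.3684, 0.1523]
ee_rot: [[-1.0, -0.0, 0.005], [-0.0, 1.0, -0.002], [-0.005, -0.002, -1.0]]
wrist_force: [0.4, -1.3, -7.0]
gripper_width: 0.666
```

Run:
```python
from h import *
c=snap("wrist","w6");st()
```

```text
t 11.28 tcp [ 0.5326 -0.3684  0.1523] yaw -180.00 tilt 0.32 w 0.666 F [-0.5 -1.3 -5.3] j [-20.4  27.1  -2.    0.  -60.6 -69.6]
```

View pics/w6.png

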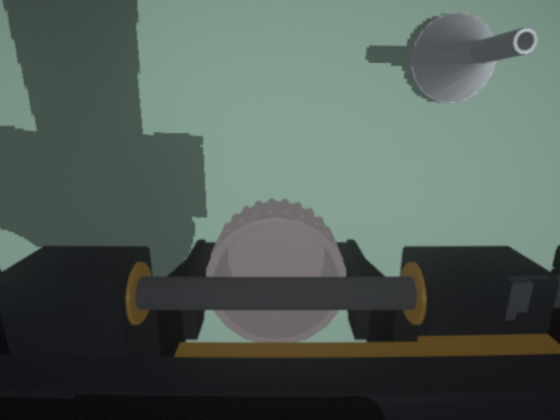

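Call:
jog_arm(
  moves=[
    [1,0.003,0.02,-0.02,0,0,0],
    [1,0.007,0.06,-0.02,0,0,0],
    [1,0.011,0.1,-0.02,0,0,0],
    [1,0.015,0.14,-0.02,0,0,0],
    [1,0.019,0.18,-0.02,0,0,0],
    [1,0.023,0.22,-0.02,0,0,0],
    [1,0.027,0.26,-0.02,0,0,0],
    [1,0.031,0.3,-0.02,0,0,0],
    [1,0.035,0.335,-0.02,0,0,0],
    [1,0.0365,0.359,-0.02,0,0,0],
  ],
)

```text
time_s: 12.12
tcp_pos: [0.4932, -0.0063, 0.1672]
ee_rot: [[-1.0, -0.001, -0.003], [-0.001, 1.0, 0.0], [0.003, 0.0, -1.0]]
wrist_force: [0.2, -1.9, -5.7]
gripper_width: 0.665
```

Call:
jog_arm(
  moves=[
    [1,0,0.01,0,0,0,0],
    [1,0,0.01,0.02,0,0,0],
    [1,0,0.01,0.04,0,0,0],
    [1,0,0.01,0.06,0,0,0],
    [1,0,0.01,0.075,0,0,0],
    [1,0,0.01,0.085,0,0,0],
    [1,0,0.01,0.093,0,0,0],
    [1,0,0.01,0.097,0,0,0],
    [1,0,0.01,0.1,0,0,0],
    [1,0,0.01,0.1,0,0,0],
  ],
)

```text
time_s: 12.95
tcp_pos: [0.4949, 0.0009, 0.0681]
ee_rot: [[-1.0, 0.001, -0.001], [0.001, 1.0, -0.0], [0.001, -0.0, -1.0]]
wrist_force: [0.5, -1.1, -6.8]
gripper_width: 0.666
```

Run:
```python
from h import *
c=snap("wrist","w7");st(); c=snap("scene","s7")
cv2.imwrite("pics/s7c.png",cv2.resize(cv2.cvtColor(c["frame"][120:240,180:340],cv2.COLOR_RGB2BGR),None,fx=4,fy=4,interpolation=cv2.INTER_CUBIC))
```

```text
t 13.00 tcp [0.4952 0.0011 0.0686] yaw 179.98 tilt 0.01 w 0.667 F [ 0.2 -1.4 -5.1] j [  19.    19.7  -29.     0.   -41.2 -109. ]
```

View pics/s7c.png

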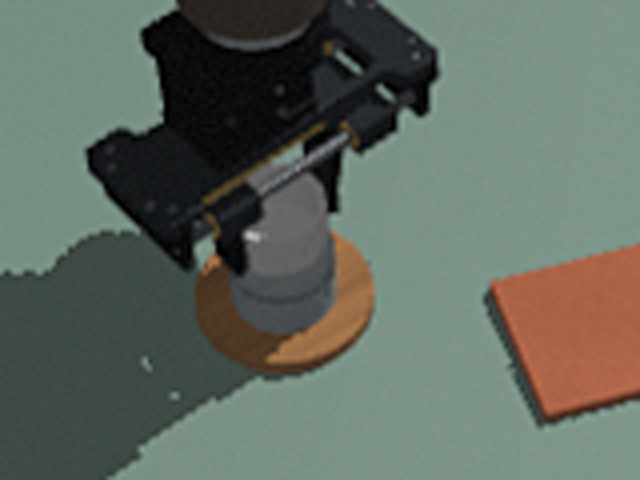

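The ramekin hangs straight above the tin. Lower and release.

Call:
jog_arm(
  moves=[
    [1,0,0,0.002,0,0,0],
    [1,0,0,0.004,0,0,0],
    [1,0,0,0.0045,0,0,0],
    [1,0,0,0.0045,0,0,0],
    [-1,0,0,0.0045,0,0,0],
    [-1,0,0,0.0045,0,0,0],
    [-1,0,0,0.0045,0,0,0],
    [-1,0,0,0.0045,0,0,0],
    [-1,0,0,-0.02,0,0,0],
    [-1,0,0,-0.05,0,0,0],
  ],
)

```text
time_s: 13.88
tcp_pos: [0.4933, 0.0007, 0.1173]
ee_rot: [[-1.0, 0.0, -0.006], [0.0, 1.0, -0.002], [0.006, -0.002, -1.0]]
wrist_force: [1.1, -0.3, -4.1]
gripper_width: 0.979
```

Call:
jog_arm(
  moves=[
    [-1,0,0,-0.03,0,0,0],
    [-1,0,0,-0.06,0,0,0],
    [-1,0,0,-0.085,0,0,0],
    [-1,0,0,-0.1,0,0,0],
    [-1,0,0,-0.1,0,0,0],
    [-1,0,0,-0.1,0,0,0],
    [-1,0,0,-0.1,0,0,0],
    [-1,0,0,-0.1,0,0,0],
    [-1,0,0,-0.1,0,0,0],
    [-1,0,0,-0.1,0,0,0],
  ],
)

```text
time_s: 14.72
tcp_pos: [0.4946, 0.0011, 0.2174]
ee_rot: [[-1.0, 0.0, -0.002], [0.0, 1.0, -0.001], [0.002, -0.001, -1.0]]
wrist_force: [0.2, -1.1, -4.5]
gripper_width: 1.003
```

Run:
```python
from h import *
c=snap("wrist","w8");st()
o=mask_el(c,(120,4,90),(180,60,255),roi=(150,80,420,265))
for e,a,k in o: print(onz(c,*e[0],.091))
o=mask_el(c,(5,100,50),(25,255,255),roi=(150,80,420,262)); circ(c,o[0][2],.012)
```

```text
t 14.77 tcp [0.4948 0.0011 0.2177] yaw 179.98 tilt 0.10 w 1.001 F [ 0.2 -1.  -3.3] j [  19.     9.6  -17.7   -0.   -62.8 -109. ]
el c(277.2,175.3) ax(101.9,103.3) area 3570
circ [0.4943 0.0018] r 0.0475 rms 0.0093
```

View pics/w8.png

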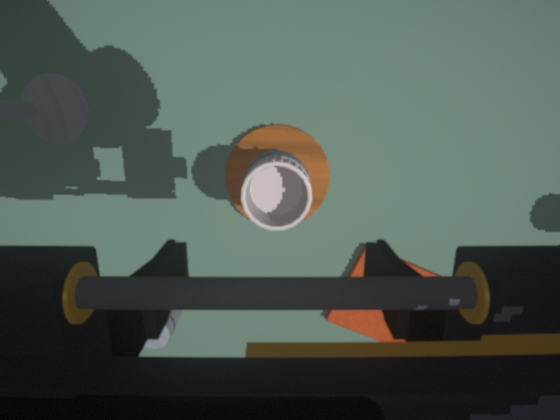

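Run:
```python
from h import *
c=load("w8")
h=cv2.cvtColor(c["frame"],cv2.COLOR_RGB2HSV)
m=(h[...,2]>150).astype(np.uint8)*255; m[:, :200]=0;m[:,360:]=0;m[:140]=0;m[245:]=0
cs,_=cv2.findContours(m,cv2.RETR_EXTERNAL,cv2.CHAIN_APPROX_NONE)
k=max(cs,key=lambda q:cv2.boundingRect(q)[2]); e=cv2.fitEllipse(cv2.convexHull(k));print(e, onz(c,*e[0],.091)); circ(c,cv2.convexHull(k),.091)
print(onz(c,276.5,195,.091))
```

```text
((284.3677978515625, 190.8094940185547), (69.99324035644531, 96.99949645996094), 59.54548645019531) [0.49045508 0.00744933 0.091     ]
circ [0.4907 0.008 ] r 0.0354 rms 0.0039
[0.49401662 0.00095984 0.091     ]
```

Call:
jog_arm(
  moves=[
    [-1,-0.02,-0.015,0,0,0,0],
    [-1,-0.05,-0.04,0,0,0,0],
    [-1,-0.08,-0.066,0,0,0,0],
    [-1,-0.11,-0.09,0,0,0,0],
    [-1,-0.135,-0.11,0,0,0,0],
    [-1,-0.15,-0.124,0,0,0,0],
    [-1,-0.153,-0.127,0.005,0,0,0],
    [-1,-0.153,-0.127,0.01,0,0,0],
    [-1,-0.153,-0.127,0.01,0,0,0],
    [-1,-0.153,-0.127,0.01,0,0,0],
  ],
)

```text
time_s: 15.6
tcp_pos: [0.647, -0.1251, 0.2079]
ee_rot: [[-1.0, -0.001, -0.002], [-0.001, 1.0, 0.0], [0.002, 0.0, -1.0]]
wrist_force: [0.5, -0.5, -4.2]
gripper_width: 1.003
```

Run:
```python
from h import *
c=snap("wrist","w9");st()
o=mask_el(c,(85,5,60),(179,60,255),roi=(150,80,420,265))
for e,a,k in o: print(onz(c,*e[0],.065))
```

```text
t 15.65 tcp [ 0.6473 -0.125   0.2087] yaw -179.95 tilt 0.03 w 1.002 F [ 0.2 -0.5 -4.6] j [  3.1  25.9   4.6   0.  -68.7 -93. ]
el c(275.2,185.9) ax(40.5,49.1) area 1475
[ 0.64240263 -0.12631872  0.065     ]
```

View pics/w9.png

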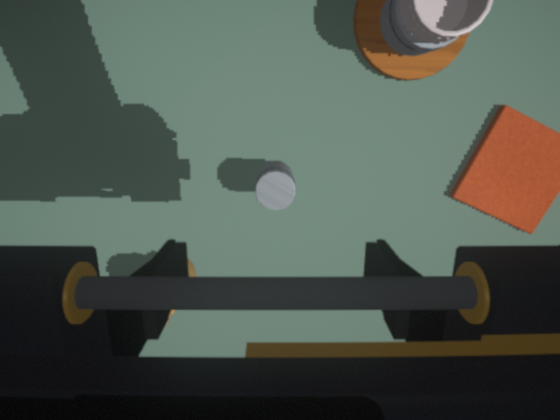

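Call:
jog_arm(
  moves=[
    [-1,0,-0.001,0.03,0,0,0],
    [-1,0,-0.001,0.07,0,0,0],
    [-1,0,-0.001,0.11,0,0,0],
    [-1,0,-0.001,0.145,0,0,0],
    [-1,0,-0.001,0.168,0,0,0],
    [-1,0,-0.001,0.175,0,0,0],
    [-1,0,-0.001,0.175,0,0,0],
    [1,0,-0.001,0.175,0,0,0],
    [1,0,-0.001,0.175,0,0,0],
    [1,0,-0.001,0.175,0,0,0],
  ],
)

```text
time_s: 16.48
tcp_pos: [0.6496, -0.1267, 0.0362]
ee_rot: [[-1.0, -0.0, 0.005], [-0.0, 1.0, -0.0], [-0.005, -0.0, -1.0]]
wrist_force: [0.7, -0.9, -4.8]
gripper_width: 0.854
```

Call:
jog_arm(
  moves=[
    [1,0,0,0,0,0,0],
    [1,0,0,0,0,0,0],
    [1,0,0,0,0,0,0],
    [1,0,0,0,0,0,0],
    [1,0,0,0,0,0,0],
    [1,0,0,-0.03,0,0,0],
    [1,0,0,-0.07,0,0,0],
    [1,0,0,-0.105,0,0,0],
    [1,0,0,-0.125,0,0,0],
    [1,0,0,-0.13,0,0,0],
  ],
)

```text
time_s: 17.32
tcp_pos: [0.6503, -0.1271, 0.1686]
ee_rot: [[-1.0, -0.0, 0.009], [-0.0, 1.0, -0.001], [-0.009, -0.001, -1.0]]
wrist_force: [0.3, -0.8, -4.8]
gripper_width: 0.397
```

Run:
```python
from h import *
print(onz(load("w9"),275.5,190,.065))
c=snap("wrist","w10");st()
```

```text
[ 0.64602107 -0.12601605  0.065     ]
t 17.37 tcp [ 0.6494 -0.1268  0.1668] yaw 180.00 tilt 0.34 w 0.402 F [-0.3 -0.6 -4.3] j [  2.9  27.7   1.3   0.  -63.3 -92.9]
```

View pics/w10.png

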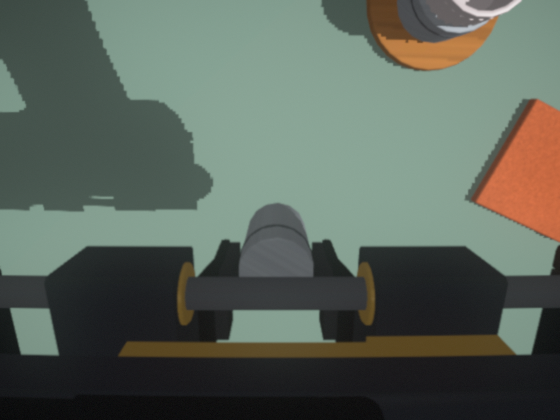

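Call:
jog_arm(
  moves=[
    [1,0.01,0.01,-0.02,0,0,0],
    [1,0.04,0.033,-0.02,0,0,0],
    [1,0.07,0.06,-0.02,0,0,0],
    [1,0.1,0.085,-0.02,0,0,0],
    [1,0.125,0.105,-0.02,0,0,0],
    [1,0.142,0.12,-0.02,0,0,0],
    [1,0.15,0.126,-0.015,0,0,0],
    [1,0.152,0.128,-0.005,0,0,0],
    [1,0.152,0.128,0.01,0,0,0],
    [1,0.152,0.128,0.02,0,0,0],
  ],
)

```text
time_s: 18.2
tcp_pos: [0.4936, 0.0012, 0.1405]
ee_rot: [[-1.0, 0.0, -0.005], [0.0, 1.0, -0.001], [0.005, -0.001, -1.0]]
wrist_force: [-0.3, -1.5, -6.4]
gripper_width: 0.4
```

Run:
```python
from h import *
st(); c=snap("scene","s11");t=snap("top","t11");st()
a=cv2.resize(cv2.cvtColor(c["frame"][110:230,180:320],cv2.COLOR_RGB2BGR),None,fx=4,fy=4,interpolation=cv2.INTER_CUBIC)
cv2.imwrite("pics/s11c.png",a)
```

```text
t 18.20 tcp [0.4936 0.0012 0.1405] yaw 179.99 tilt 0.30 w 0.400 F [-0.3 -1.5 -6.4] j [ 1.900e+01  1.410e+01 -2.420e+01 -1.000e-01 -5.200e+01 -1.089e+02]
t 18.30 tcp [0.493  0.0007 0.1398] yaw 179.95 tilt 0.49 w 0.403 F [-0.3 -0.8 -5.5] j [ 1.900e+01  1.420e+01 -2.420e+01 -1.000e-01 -5.210e+01 -1.089e+02]
```

View pics/s11c.png

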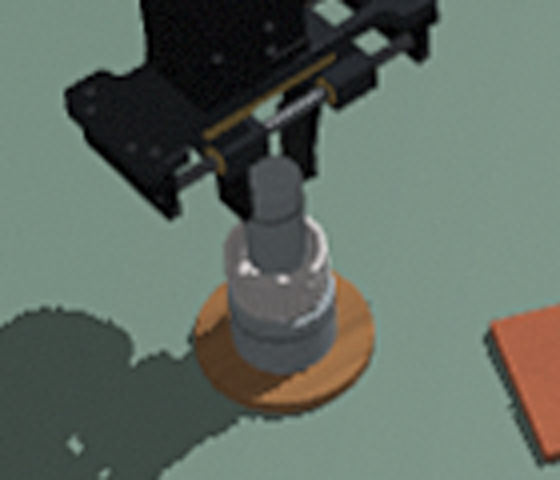

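Call:
jog_arm(
  moves=[
    [1,0,0,0,0,0,0],
    [1,0,0,0,0,0,0],
    [1,0,0,0.01,0,0,0],
    [1,0,0,0.02,0,0,0],
    [1,0,0,0.03,0,0,0],
    [1,0,0,0.037,0,0,0],
    [1,0,0,0.042,0,0,0],
    [1,0,0,0.045,0,0,0],
    [1,0,0,0.047,0,0,0],
    [1,0,0,0.047,0,0,0],
  ],
)

```text
time_s: 19.13
tcp_pos: [0.5028, 0.0018, 0.1054]
ee_rot: [[-1.0, -0.005, 0.016], [-0.005, 1.0, 0.0], [-0.016, 0.0, -1.0]]
wrist_force: [-5.9, -0.7, 31.7]
gripper_width: 0.403
```

Unexpected contact: 32 N at TCP z 0.105. I back up and look.

Call:
jog_arm(
  moves=[
    [1,0,0,-0.006,0,0,0],
    [1,0,0,-0.01,0,0,0],
    [1,0,0,-0.01,0,0,0],
    [1,0,0,-0.01,0,0,0],
    [1,0,0,-0.01,0,0,0],
    [1,0,0,-0.01,0,0,0],
    [1,0,0,-0.01,0,0,0],
    [1,0,0,-0.01,0,0,0],
    [1,0,0,-0.01,0,0,0],
    [1,0,0,-0.01,0,0,0],
  ],
)

```text
time_s: 19.97
tcp_pos: [0.4958, 0.0011, 0.1061]
ee_rot: [[-1.0, 0.0, -0.001], [0.0, 1.0, -0.0], [0.001, -0.0, -1.0]]
wrist_force: [-0.3, -1.5, -5.2]
gripper_width: 0.399
```

Run:
```python
from h import *
st(); c=snap("scene","s12");t=snap("top","t12");w=snap("wrist","w12");st()
def z(c,x,y,w,h): return cv2.resize(cv2.cvtColor(c["frame"][y:y+h,x:x+w],cv2.COLOR_RGB2BGR),(400,400),interpolation=cv2.INTER_CUBIC)
cv2.imwrite("pics/c12.png",np.hstack([z(c,190,120,110,110),z(t,230,210,110,110)]))
```

```text
t 19.97 tcp [0.4958 0.0011 0.1061] yaw 179.98 tilt 0.05 w 0.399 F [-0.3 -1.5 -5.2] j [  18.9   16.7  -26.5   -0.   -46.8 -108.9]
t 20.12 tcp [0.4959 0.0012 0.1063] yaw 179.98 tilt 0.02 w 0.400 F [-0.1 -1.5 -5.4] j [  18.9   16.7  -26.5   -0.   -46.8 -108.9]
```

View pics/c12.png

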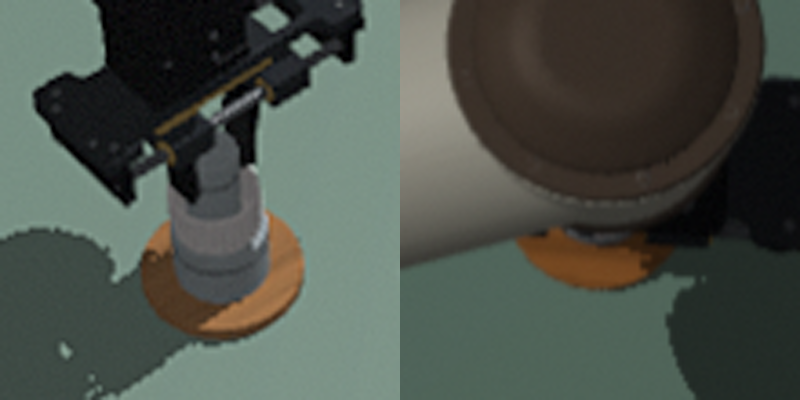

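View pics/w12.png

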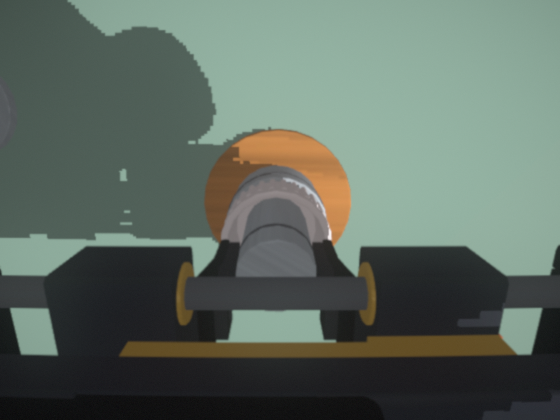

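Run:
```python
from h import *
for n,tc in (("w10",(.6494,-.1268,.1668)),("w12",(.4959,.0012,.1063))):
    c=load(n)
    cv2.imwrite("pics/z_%s.png"%n,cv2.resize(cv2.cvtColor(c["frame"][140:300,190:370],cv2.COLOR_RGB2BGR),None,fx=4,fy=4,interpolation=cv2.INTER_CUBIC))
    for dz in (.065,.057,.073):   # top above... expected base = tcp-.0355
        cen=np.array(tc)+[-.0025,0,-.0355+dz]
        base=np.array(tc)+[-.0025,0,-.0355+dz-.065]
        print(n,"top-ref",dz,"top near edge",proj(c,cen+[-.018,0,0]),"left",proj(c,cen+[0,-.018,0]),"base near",proj(c,base+[-.018,0,0]))
```

```text
w10 top-ref 0.065 top near edge [278.3980028  237.60007178] left [234.57793381 278.39647092] base near [277.59801434 196.25865678]
w10 top-ref 0.057 top near edge [278.26380924 230.65759844] left [236.60541219 269.68571872] base near [277.53195501 192.84977908]
w10 top-ref 0.073 top near edge [278.54738606 245.3320447 ] left [232.33150748 288.05363232] base near [277.66921418 199.93363743]
w12 top-ref 0.065 top near edge [277.75948854 240.76582903] left [233.51081193 282.08335272] base near [277.07143667 199.17472669]
w12 top-ref 0.057 top near edge [277.64368085 233.75896651] left [235.6047483 273.2551108] base near [277.01487019 195.75957553]
w12 top-ref 0.073 top near edge [277.88859057 248.58020544] left [231.18757852 291.88411582] base near [277.13244748 202.8589072 ]
```

View pics/z_w12.png

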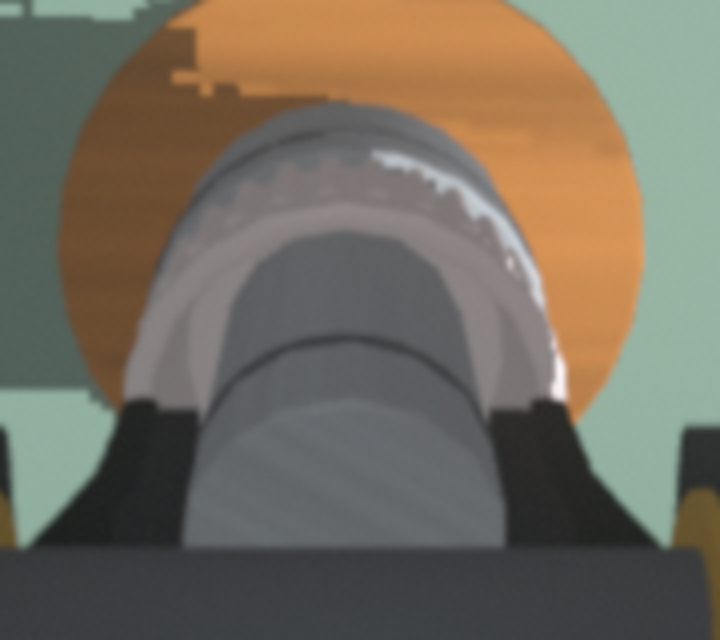

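View pics/z_w10.png

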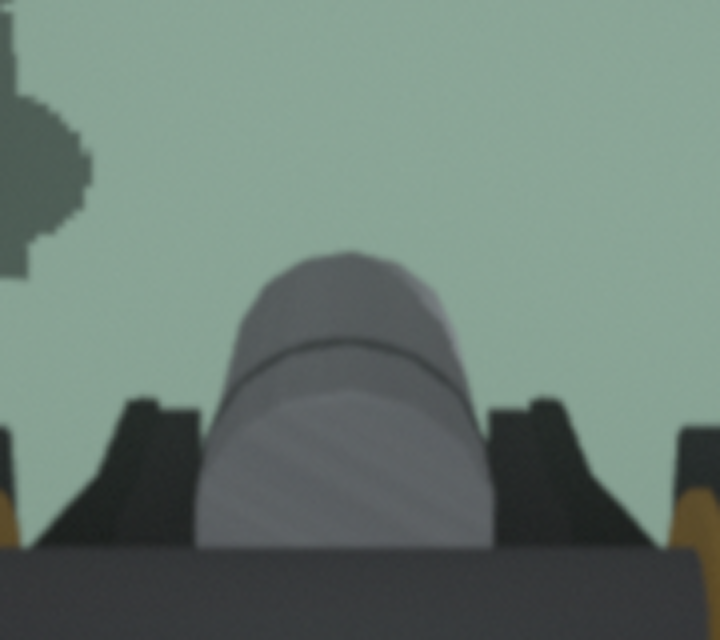

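The top's near edge (row 238–240) is where it should be, so the tin has not slipped down. In w10 the base edge shows at row 203 instead of 196, which suggests the tin leans in the grip with its base toward +x. I lift clear and measure at rest.

Call:
jog_arm(
  moves=[
    [1,0,0,-0.005,0,0,0],
    [1,0,0,-0.015,0,0,0],
    [1,0,0,-0.03,0,0,0],
    [1,0,0,-0.045,0,0,0],
    [1,-0.02,-0.02,-0.055,0,0,0],
    [1,-0.05,-0.04,-0.06,0,0,0],
    [1,-0.07,-0.06,-0.06,0,0,0],
    [1,-0.08,-0.07,-0.06,0,0,0],
    [1,-0.08,-0.07,-0.06,0,0,0],
    [1,-0.08,-0.07,-0.06,0,0,0],
  ],
)

```text
time_s: 20.95
tcp_pos: [0.576, -0.0693, 0.1661]
ee_rot: [[-1.0, 0.002, -0.001], [0.002, 1.0, 0.0], [0.001, 0.0, -1.0]]
wrist_force: [0.2, -0.8, -5.5]
gripper_width: 0.405
```

Run:
```python
from h import *
w=snap("wrist","w13");st();c=snap("scene","s13");t=snap("top","t13");st()
def z(c,x,y,w,h): return cv2.resize(cv2.cvtColor(c["frame"][y:y+h,x:x+w],cv2.COLOR_RGB2BGR),(400,400),interpolation=cv2.INTER_CUBIC)
cv2.imwrite("pics/c13.png",np.hstack([z(c,180,120,120,120),z(t,230,170,120,120)]))
s=sense();tc=np.array(s["tcp_pos"])
for dz in (.065,):
        base=tc+[-.0025,0,-.0355]; cen=base+[0,0,.065]
        print("top near",proj(w,cen+[-.018,0,0]),"base near",proj(w,base+[-.018,0,0]),"ring 48?",proj(w,base+[-.018,0,.055]))
```

```text
t 21.00 tcp [ 0.5755 -0.0688  0.1662] yaw 179.95 tilt 0.06 w 0.401 F [-0.5 -1.2 -6. ] j [  9.2  20.3 -10.7  -0.  -59.  -99.2]
t 21.10 tcp [ 0.5753 -0.0683  0.1666] yaw -179.98 tilt 0.03 w 0.405 F [ 0.8 -0.3 -5.7] j [  9.2  20.3 -10.8  -0.  -59.  -99.2]
top near [280.20580846 239.54877251] base near [278.73870015 198.27613447] ring 48? [279.90075563 230.95932079]
```

View pics/w13.png

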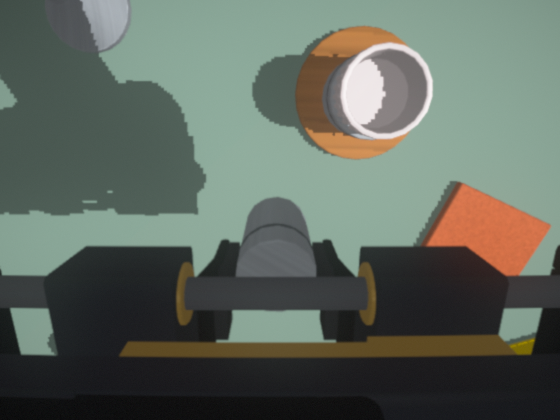

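View pics/c13.png

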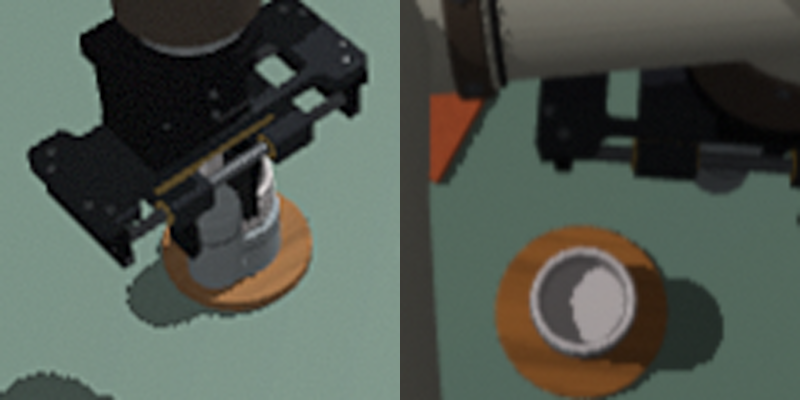

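The stack looks intact: ramekin centred on the tin and upright. The slim tin's base edge now shows at row 198, matching upright (198.3). I check both closely.

Run:
```python
from h import *
c=load("w13")
cv2.imwrite("pics/z_w13.png",cv2.resize(cv2.cvtColor(c["frame"][180:280,220:340],cv2.COLOR_RGB2BGR),None,fx=6,fy=6,interpolation=cv2.INTER_CUBIC))
cv2.imwrite("pics/z_w13b.png",cv2.resize(cv2.cvtColor(c["frame"][20:170,280:450],cv2.COLOR_RGB2BGR),None,fx=4,fy=4,interpolation=cv2.INTER_CUBIC))
```

```text
(no output)
```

View pics/z_w13.png

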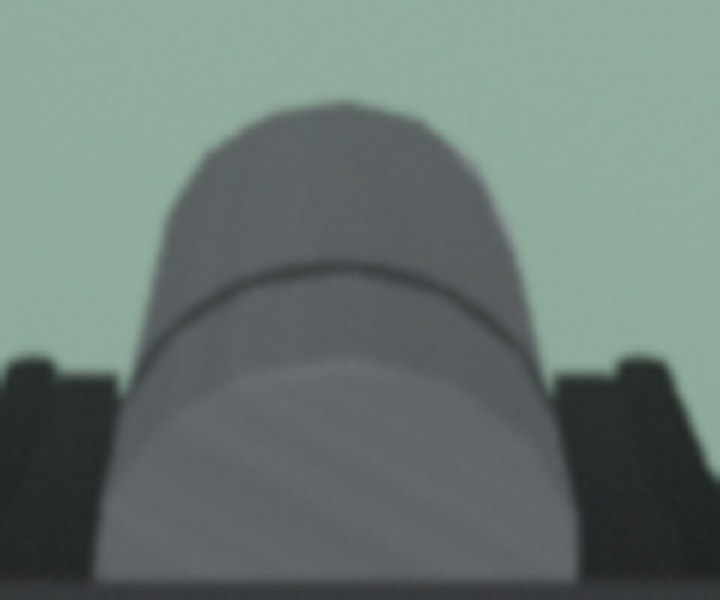

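View pics/z_w13b.png

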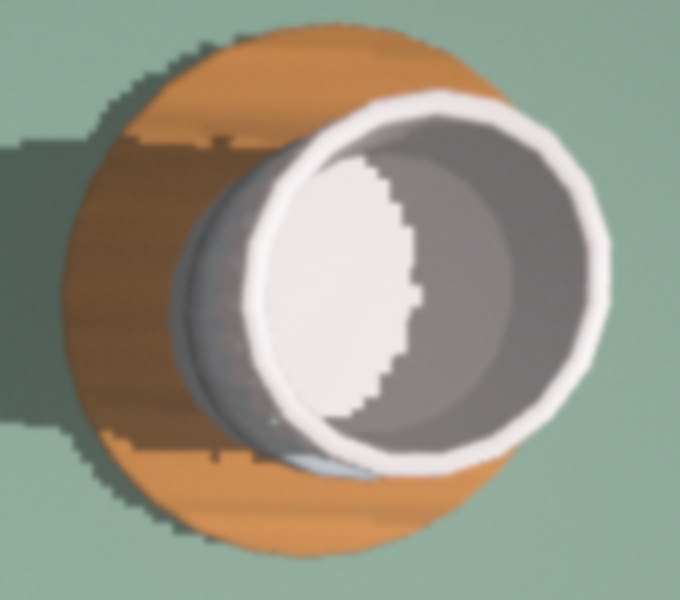

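Run:
```python
from h import *
c=load("w13");t=load("t13")
print(onz(c,386.75,90.6,.091))
o=mask_el(t,(9,100,40),(22,255,255),roi=(240,225,330,300)); circ(t,o[0][2],.012)
# rim in top view crop: center (583,301)/400*120+(230,170) with second panel offset 400
u,v=(583-400)*.3+230,301*.3+170; print((u,v),onz(t,u,v,.091)); print("tri",tri([ray(t,u,v),ray(c,386.75,90.6)]))
st()
```

```text
[4.94716393e-01 4.92313272e-04 9.10000000e-02]
el c(284.0,263.2) ax(51.3,51.7) area 2023
circ [0.4958 0.0009] r 0.0535 rms 0.0006
(284.9, 260.3) [ 0.49416571 -0.00078323  0.091     ]
tri [ 0.49437381 -0.000586    0.09389565]
t 21.10 tcp [ 0.5753 -0.0683  0.1666] yaw -179.98 tilt 0.03 w 0.405 F [ 0.8 -0.3 -5.7] j [  9.2  20.3 -10.8  -0.  -59.  -99.2]
```

Call:
jog_arm(
  moves=[
    [1,0.02,0.02,0,0,0,0],
    [1,0.045,0.04,0,0,0,0],
    [1,0.065,0.058,0,0,0,0],
    [1,0.075,0.067,0,0,0,0],
    [1,0.078,0.07,0,0,0,0],
    [1,0.078,0.07,0.01,0,0,0],
    [1,0.078,0.07,0.025,0,0,0],
    [1,0.078,0.07,0.04,0,0,0],
    [1,0.078,0.07,0.05,0,0,0],
    [1,0.078,0.07,0.055,0,0,0],
  ],
)

```text
time_s: 21.93
tcp_pos: [0.4979, 0.0005, 0.1094]
ee_rot: [[-1.0, 0.001, -0.003], [0.001, 1.0, -0.001], [0.003, -0.001, -1.0]]
wrist_force: [0.3, -0.4, -5.5]
gripper_width: 0.401
```

Call:
jog_arm(
  moves=[
    [1,0,0,0.002,0,0,0],
    [1,0,0,0.004,0,0,0],
    [1,0,0,0.006,0,0,0],
    [1,0,0,0.007,0,0,0],
    [1,0,0,0.008,0,0,0],
    [1,0,0,0.009,0,0,0],
    [1,0,0,0.01,0,0,0],
    [1,0,0,0.011,0,0,0],
    [1,0,0,0.012,0,0,0],
    [1,0,0,0.012,0,0,0],
  ],
)

```text
time_s: 22.77
tcp_pos: [0.5008, 0.0011, 0.1057]
ee_rot: [[-1.0, -0.003, 0.007], [-0.003, 1.0, -0.001], [-0.007, -0.001, -1.0]]
wrist_force: [-8.1, -1.6, 25.5]
gripper_width: 0.403
```

Run:
```python
from h import *
w=snap("wrist","w14");c=snap("scene","s14");st()
cv2.imwrite("pics/z_14.png",np.hstack([cv2.resize(cv2.cvtColor(w["frame"][120:300,190:370],cv2.COLOR_RGB2BGR),(400,400),interpolation=cv2.INTER_CUBIC),cv2.resize(cv2.cvtColor(c["frame"][140:220,210:290],cv2.COLOR_RGB2BGR),(400,400),interpolation=cv2.INTER_CUBIC)]))
w8=load("w8");w13=load("w13");t=load("t13")
r=[ray(w8,276.5,195),ray(w13,386.75,90.6),ray(t,284.9,260.3)]
print(tri(r[:2]),tri(r),tri([r[0],r[2]]))
```

```text
t 22.87 tcp [0.5007 0.0011 0.1057] yaw -179.84 tilt 0.42 w 0.402 F [-8.6 -0.6 25.7] j [  18.9   17.   -26.4    0.2  -46.3 -108.9]
[0.49457366 0.00102418 0.0890005 ] [4.94326286e-01 2.36894149e-04 9.07906140e-02] [4.94245822e-01 9.01411929e-05 9.00753939e-02]
```

View pics/z_14.png

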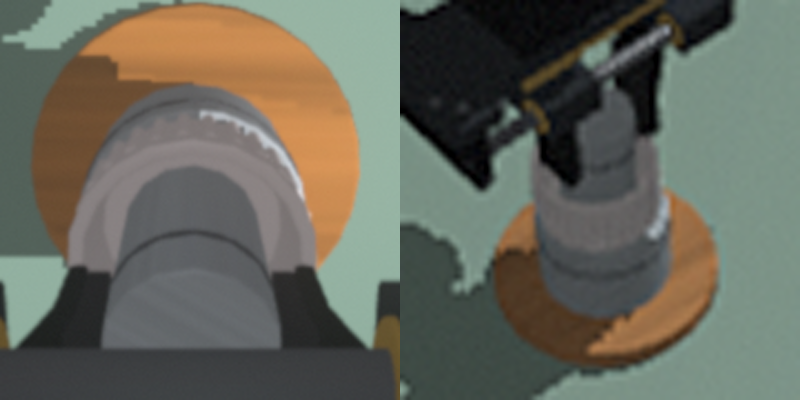

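```bash
python3 - <<'E'
from h import *
w=load("w14");c=load("s14")
def cr(p): u,v=proj(c,p); return np.round([(u-210)*5+400,(v-140)*5],0)
T=np.array([.5007,.0011,.1057])
for y in (-.03,-.024,-.018,.018,.024,.03):
  for x in (-.0095,.0095): print("tip",y,x,cr(T+[x,y,0]),"wrist",np.round((proj(w,T+[x,y,0])-[190,120])*400/180))
E2=[.4945,.0005]
for a in (0,90,180,270):
  d=.03*np.array([np.cos(np.radians(a)),np.sin(np.radians(a))]); print("rim",a,cr([E2[0]+d[0],E2[1]+d[1],.091]),"wrist",np.round((proj(w,[E2[0]+d[0],E2[1]+d[1],.091])-[190,120])*400/180))
E
python3 - <<'E'
import cv2
import numpy as np
c=np.load("pics/s14.npy",allow_pickle=True).item()
cv2.imwrite("pics/z_14s.png",cv2.resize(cv2.cvtColor(c["frame"][140:220,210:290],cv2.COLOR_RGB2BGR),(600,600),interpolation=cv2.INTER_LANCZOS4))
E
```

```text
tip -0.03 -0.0095 [532. 164.] wrist [ 56. 266.]
tip -0.03 0.0095 [558. 189.] wrist [ 59. 345.]
tip -0.024 -0.0095 [543. 158.] wrist [ 83. 266.]
tip -0.024 0.0095 [569. 182.] wrist [ 86. 345.]
tip -0.018 -0.0095 [553. 151.] wrist [111. 266.]
tip -0.018 0.0095 [579. 175.] wrist [113. 345.]
tip 0.018 -0.0095 [615. 111.] wrist [277. 266.]
tip 0.018 0.0095 [641. 134.] wrist [274. 346.]
tip 0.024 -0.0095 [625. 104.] wrist [305. 266.]
tip 0.024 0.0095 [651. 128.] wrist [301. 346.]
tip 0.03 -0.0095 [635.  98.] wrist [333. 267.]
tip 0.03 0.0095 [661. 121.] wrist [328. 346.]
rim 0 [631. 194.] wrist [191. 371.]
rim 90 [640. 123.] wrist [319. 257.]
rim 180 [549. 119.] wrist [192. 131.]
rim 270 [538. 190.] wrist [ 64. 256.]
```

View pics/z_14s.png

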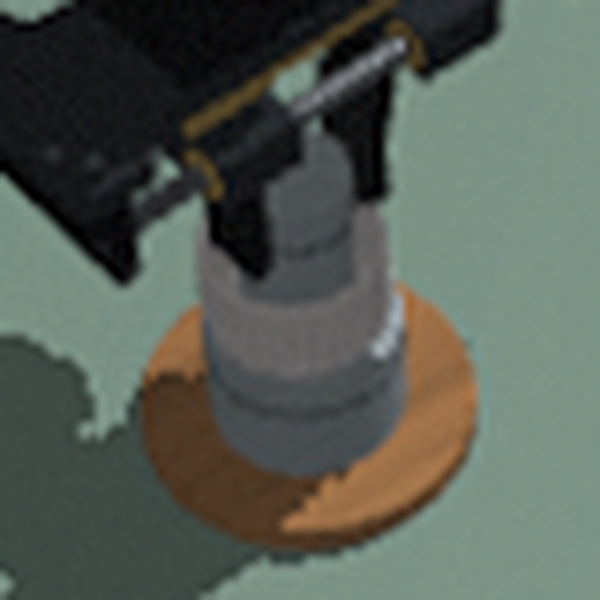

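Run:
```python
from h import *
s=sense(); print(s["moment"],s["wrist_force"])
c=load("s14")
for z in (.125,.135,.145):
  print(z,[np.round((proj(c,[.498+dx,.001+dy,z])-[210,140])*7.5) for dx,dy in((-.018,0),(0,-.018),(0,.018),(.018,0))])
```

```text
[-0.2482196   2.58624238 -0.03877784] [-8.5511553  -0.62052688 25.71081322]
0.125 [array([248., 133.]), array([238., 197.]), array([332., 137.]), array([323., 201.])]
0.135 [array([245., 111.]), array([235., 175.]), array([330., 114.]), array([321., 179.])]
0.145 [array([243.,  88.]), array([233., 153.]), array([328.,  91.]), array([319., 156.])]
```

The scene view reads the tin's top at about z 0.12–0.127, the seated height. The base may therefore already be on the ramekin's floor, or at most about 8 mm above it and well inside. I unload the arm, then open part way and look.

Call:
jog_arm(
  moves=[
    [1,0,0,-0.003,0,0,0],
    [1,0,0,-0.006,0,0,0],
    [1,0,0,-0.006,0,0,0],
    [1,0,0,-0.006,0,0,0],
    [1,0,0,-0.006,0,0,0],
    [1,0,0,-0.006,0,0,0],
    [1,0,0,-0.006,0,0,0],
    [1,0,0,-0.006,0,0,0],
    [1,0,0,-0.006,0,0,0],
    [1,0,0,-0.006,0,0,0],
  ],
)

```text
time_s: 23.7
tcp_pos: [0.4984, 0.0013, 0.1058]
ee_rot: [[-1.0, -0.0, 0.001], [-0.0, 1.0, 0.0], [-0.001, 0.0, -1.0]]
wrist_force: [-1.5, 0.7, 4.2]
gripper_width: 0.403
```

Run:
```python
from h import *
st(); print(sense()["moment"])
```

```text
t 23.70 tcp [0.4984 0.0013 0.1058] yaw -180.00 tilt 0.04 w 0.403 F [-1.5  0.7  4.2] j [  18.9   16.9  -26.3    0.   -46.8 -108.9]
[0.30606588 0.47635375 0.03894033]
```

Call:
jog_arm(
  moves=[
    [0.1,0,0,-0.001,0,0,0],
    [0.1,0,0,-0.001,0,0,0],
    [0,0,0,-0.001,0,0,0],
    [0,0,0,-0.001,0,0,0],
    [0,0,0,-0.001,0,0,0],
    [0,0,0,-0.001,0,0,0],
    [0,0,0,-0.001,0,0,0],
    [0,0,0,-0.001,0,0,0],
    [0,0,0,-0.001,0,0,0],
    [0,0,0,-0.001,0,0,0],
  ],
)

```text
time_s: 24.53
tcp_pos: [0.498, 0.0012, 0.1065]
ee_rot: [[-1.0, 0.0, -0.0], [0.0, 1.0, 0.0], [0.0, 0.0, -1.0]]
wrist_force: [-0.0, -0.8, -4.5]
gripper_width: 0.503
```

Run:
```python
from h import *
w=snap("wrist","w15");c=snap("scene","s15");st()
cv2.imwrite("pics/z_15.png",np.hstack([cv2.resize(cv2.cvtColor(w["frame"][120:300,190:370],cv2.COLOR_RGB2BGR),(400,400),interpolation=cv2.INTER_CUBIC),cv2.resize(cv2.cvtColor(c["frame"][140:220,210:290],cv2.COLOR_RGB2BGR),(400,400),interpolation=cv2.INTER_CUBIC)]))
```

```text
t 24.63 tcp [0.4981 0.0012 0.1066] yaw 179.99 tilt 0.01 w 0.499 F [ 1.3 -0.9 -3.7] j [  18.9   16.8  -26.3   -0.   -46.9 -108.9]
```

View pics/z_15.png

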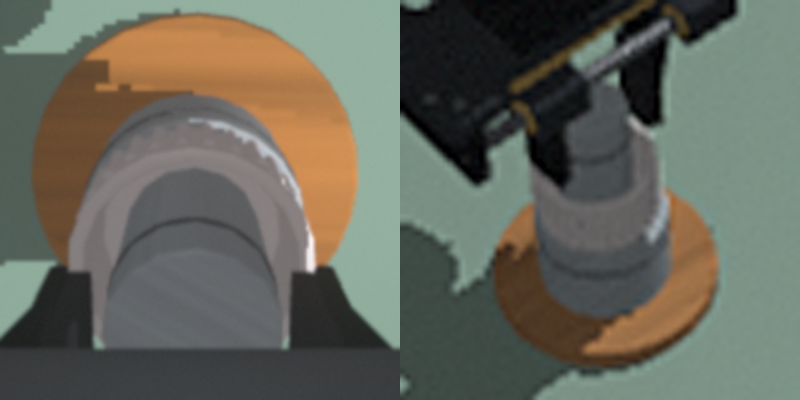

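Call:
jog_arm(
  moves=[
    [0,0,0,-0.005,0,0,0],
    [0,0,0,-0.015,0,0,0],
    [-0.2,0,0,-0.03,0,0,0],
    [-1,0,0,-0.05,0,0,0],
    [-1,0,0,-0.08,0,0,0],
    [-1,0,0,-0.11,0,0,0],
    [-1,0,0,-0.13,0,0,0],
    [-1,0,0,-0.14,0,0,0],
    [-1,0,0,-0.14,0,0,0],
    [-1,0,0,-0.14,0,0,0],
  ],
)

```text
time_s: 25.47
tcp_pos: [0.4975, 0.0013, 0.246]
ee_rot: [[-1.0, 0.001, -0.001], [0.001, 1.0, 0.001], [0.001, 0.001, -1.0]]
wrist_force: [0.1, -1.0, -5.0]
gripper_width: 0.971
```

Run:
```python
from h import *
w=snap("wrist","w16");c=snap("scene","s16");t=snap("top","t16");st()
cv2.imwrite("pics/z_16.png",np.hstack([cv2.resize(cv2.cvtColor(w["frame"][120:280,200:360],cv2.COLOR_RGB2BGR),(400,400),interpolation=cv2.INTER_CUBIC),cv2.resize(cv2.cvtColor(c["frame"][140:220,210:290],cv2.COLOR_RGB2BGR),(400,400),interpolation=cv2.INTER_CUBIC)]))
```

```text
t 25.62 tcp [0.4971 0.001  0.2447] yaw 179.97 tilt 0.21 w 0.995 F [-0.2 -2.  -3.8] j [  18.9    8.6  -14.8   -0.   -66.8 -108.9]
```

View pics/z_16.png

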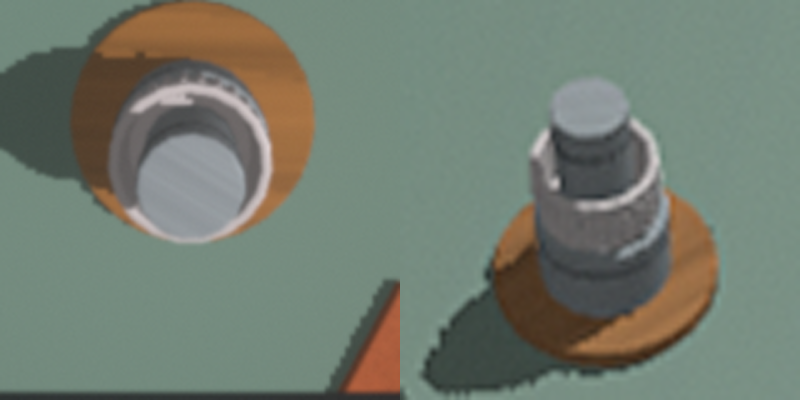

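Run:
```python
from h import *
w=load("w16");c=load("s16");t=load("t16")
r=[ray(w,276.4,194.4),ray(c,248,161.4)]
print(tri(r),onz(w,276.4,194.4,.127),onz(c,248,161.4,.127))
cv2.imwrite("pics/z_16t.png",cv2.resize(cv2.cvtColor(t["frame"][200:320,220:360],cv2.COLOR_RGB2BGR),None,fx=5,fy=5,interpolation=cv2.INTER_CUBIC))
print(onz(c,(595-400)/5+210,165/5+140,.091)) # rim centre scene
```

```text
[0.49565117 0.00185502 0.12489287] [0.49478489 0.00120384 0.127     ] [0.49745637 0.00148704 0.127     ]
[ 0.50019563 -0.00089558  0.091     ]
```

View pics/z_16t.png

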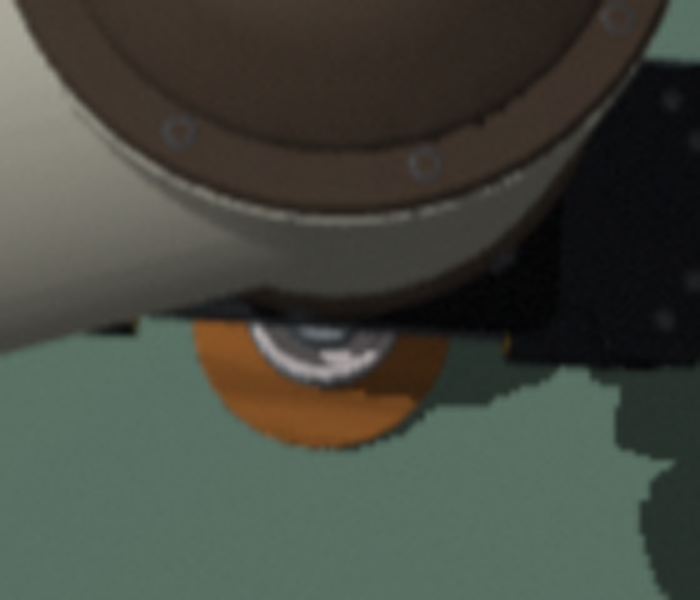

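The slim tin is seated. Its top triangulates to (0.4957, 0.0019, 0.125) against an expected height of 0.127, centred within about 1.5 mm. Next the jar.

Call:
jog_arm(
  moves=[
    [-1,-0.004,0.035,0,0,0,0],
    [-1,-0.008,0.075,0,0,0,0],
    [-1,-0.013,0.115,0,0,0,0],
    [-1,-0.018,0.155,0,0,0,0],
    [-1,-0.023,0.195,0,0,0,0],
    [-1,-0.028,0.235,0,0,0,0],
    [-1,-0.033,0.275,0,0,0,0],
    [-1,-0.037,0.315,0,0,0,0],
    [-1,-0.04,0.345,0,0,0,0],
    [-1,-0.0415,0.361,0,0,0,0],
  ],
)

```text
time_s: 26.45
tcp_pos: [0.5391, 0.3655, 0.2436]
ee_rot: [[-1.0, -0.002, -0.003], [-0.002, 1.0, -0.002], [0.003, -0.002, -1.0]]
wrist_force: [-0.5, -0.4, -4.0]
gripper_width: 1.004
```

Call:
jog_arm(
  moves=[
    [-1,0,0,0.005,0,0,0],
    [-1,0,0,0.01,0,0,0],
    [-1,0,0,0.02,0,0,0],
    [-1,0,0,0.02,0,0,0],
    [-1,0,0,0.02,0,0,0],
    [-1,0,0,0.02,0,0,0],
    [-1,0,0,0.02,0,0,0],
    [-1,0,0,0.02,0,0,0],
    [-1,0,0,0.02,0,0,0],
    [-1,0,0,0.02,0,0,0],
  ],
)

```text
time_s: 27.28
tcp_pos: [0.5397, 0.3622, 0.2269]
ee_rot: [[-1.0, 0.0, 0.0], [0.0, 1.0, 0.0], [-0.0, 0.0, -1.0]]
wrist_force: [0.3, -1.1, -4.0]
gripper_width: 1.002
```

Run:
```python
from h import *
w=snap("wrist","w17");st()
o=mask_el(w,(12,80,110),(30,255,255),roi=(180,80,400,262))
for e,a,k in o: print(onz(w,*e[0],.08))
cv2.imwrite("pics/z_17.png",cv2.resize(cv2.cvtColor(w["frame"][110:270,190:360],cv2.COLOR_RGB2BGR),None,fx=4,fy=4,interpolation=cv2.INTER_CUBIC))
```

```text
t 27.33 tcp [0.5397 0.3622 0.2268] yaw 179.98 tilt 0.03 w 1.000 F [ 0.3 -1.8 -3.6] j [  48.1   24.3    4.6   -0.   -70.3 -138.1]
el c(276.8,188.7) ax(47.7,49.9) area 1810
[0.53878365 0.36248785 0.08      ]
```

View pics/z_17.png

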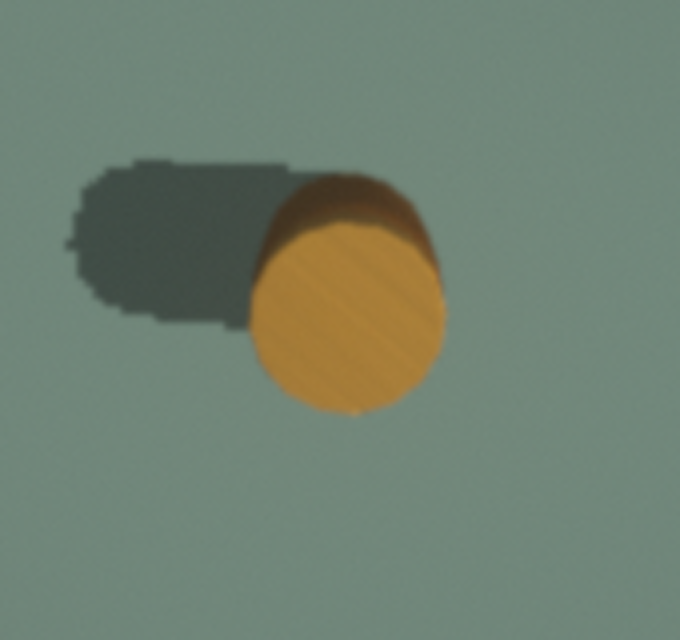

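The lid centre is at pixel (277,189), which gives (0.539, 0.3625) with the jar upright. I descend onto the glass body.

Call:
jog_arm(
  moves=[
    [-1,0.0005,0,0.035,0,0,0],
    [-1,0.0005,0,0.075,0,0,0],
    [-1,0.0005,0,0.115,0,0,0],
    [-1,0.0005,0,0.15,0,0,0],
    [-1,0.0005,0,0.178,0,0,0],
    [-1,0.0005,0,0.197,0,0,0],
    [-1,0.0005,0,0.206,0,0,0],
    [-1,0.0005,0,0.207,0,0,0],
    [-1,0.0005,0,0.207,0,0,0],
    [-1,0.0005,0,0.207,0,0,0],
  ],
)

```text
time_s: 28.17
tcp_pos: [0.5401, 0.3632, 0.0214]
ee_rot: [[-1.0, -0.0, 0.003], [-0.0, 1.0, 0.002], [-0.003, 0.002, -1.0]]
wrist_force: [-0.5, -1.5, -4.2]
gripper_width: 1.001
```

Call:
jog_arm(
  moves=[
    [1,0,0,0,0,0,0],
    [1,0,0,0,0,0,0],
    [1,0,0,0,0,0,0],
    [1,0,0,0,0,0,0],
    [1,0,0,0,0,0,0],
    [1,0,0,0,0,0,0],
    [1,0,0,0,0,0,0],
    [1,0,0,0,0,0,0],
    [1,0,0,0,0,0,0],
    [1,0,0,0,0,0,0],
  ],
)

```text
time_s: 29.0
tcp_pos: [0.5391, 0.3623, 0.0196]
ee_rot: [[-1.0, 0.0, 0.0], [0.0, 1.0, 0.0], [-0.0, 0.0, -1.0]]
wrist_force: [-0.7, -0.6, -4.2]
gripper_width: 0.521
```

Call:
jog_arm(
  moves=[
    [1,0,0,-0.005,0,0,0],
    [1,0,0,-0.015,0,0,0],
    [1,0,0,-0.03,0,0,0],
    [1,0,0,-0.05,0,0,0],
    [1,0,0,-0.07,0,0,0],
    [1,0,0,-0.085,0,0,0],
    [1,0,0,-0.095,0,0,0],
    [1,0,0,-0.1,0,0,0],
    [1,0,0,-0.1,0,0,0],
    [1,0,0,-0.1,0,0,0],
  ],
)

```text
time_s: 29.83
tcp_pos: [0.5387, 0.3619, 0.119]
ee_rot: [[-1.0, 0.001, -0.001], [0.001, 1.0, -0.001], [0.001, -0.001, -1.0]]
wrist_force: [-0.2, -1.2, -6.1]
gripper_width: 0.521
```

Run:
```python
from h import *
w=snap("wrist","w18");c=snap("scene","s18");st();T=sense()["tcp_pos"]
base=T+[-.001,0,-.0205]
print("lid near edge",proj(w,base+[-.022,0,.08]),"base near",proj(w,base+[-.023,0,0]))
cv2.imwrite("pics/z_18.png",np.hstack([cv2.resize(cv2.cvtColor(w["frame"][150:300,200:350],cv2.COLOR_RGB2BGR),(400,400),interpolation=cv2.INTER_CUBIC),cv2.resize(cv2.cvtColor(c["frame"][50:150,320:420],cv2.COLOR_RGB2BGR),(400,400),interpolation=cv2.INTER_CUBIC)]))
```

```text
t 29.93 tcp [0.5384 0.3616 0.1181] yaw 179.97 tilt 0.16 w 0.520 F [-0.3 -1.  -5.6] j [  48.1   29.2   -3.7   -0.   -57.2 -138.1]
lid near edge [277.36538292 266.15476125] base near [276.68730231 199.04994422]
```

View pics/z_18.png

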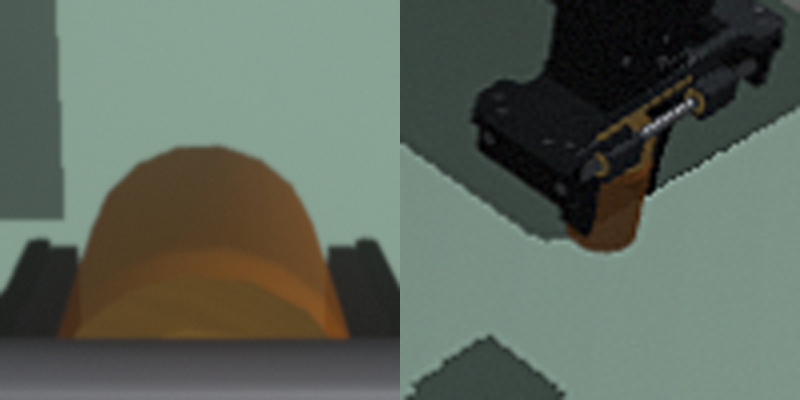

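Run:
```python
from h import *
w=load("w18");c=load("s18")
T=np.array([.5386,.3619,.1186])
from scipy.spatial.transform import Rotation as R
hold=np.array([-.001,0,.019])
def pts(tilt,slip):
    a=np.linspace(0,2*np.pi,73); M=R.from_euler("y",tilt,degrees=True).as_matrix()
    out={}
    for nm,r,z in(("lid",.022,.08),("base",.023,0)):
        P=np.c_[r*np.cos(a),r*np.sin(a),np.full(73,z-.0395-slip)]@M.T+T+hold
        W=np.array([proj(w,p) for p in P]);S=np.array([proj(c,p) for p in P])
        out[nm]=("wrist top row %.1f"%W[:,1].min(),"scene u %.1f-%.1f v %.1f-%.1f"%(S[:,0].min(),S[:,0].max(),S[:,1].min(),S[:,1].max()))
    return out
for t,s in((0,0),(-10,0),(10,0),(0,.008)): print(t,s,pts(t,s))
cv2.imwrite("pics/z_18s.png",cv2.resize(cv2.cvtColor(c["frame"][70:120,350:400],cv2.COLOR_RGB2BGR),(600,600),interpolation=cv2.INTER_CUBIC))
```

```text
0 0 {'lid': ('wrist top row 267.3', 'scene u 365.1-383.6 v 75.2-87.3'), 'base': ('wrist top row 199.6', 'scene u 360.7-379.0 v 100.1-112.6')}
-10 0 {'lid': ('wrist top row 242.0', 'scene u 362.9-381.4 v 74.9-85.1'), 'base': ('wrist top row 210.9', 'scene u 362.7-381.2 v 102.2-113.0')}
10 0 {'lid': ('wrist top row 293.5', 'scene u 367.4-385.5 v 75.9-89.9'), 'base': ('wrist top row 189.5', 'scene u 359.0-376.8 v 97.7-111.9')}
0 0.008 {'lid': ('wrist top row 256.9', 'scene u 364.7-383.1 v 77.9-89.9'), 'base': ('wrist top row 195.9', 'scene u 360.4-378.6 v 102.5-115.0')}
```

View pics/z_18s.png

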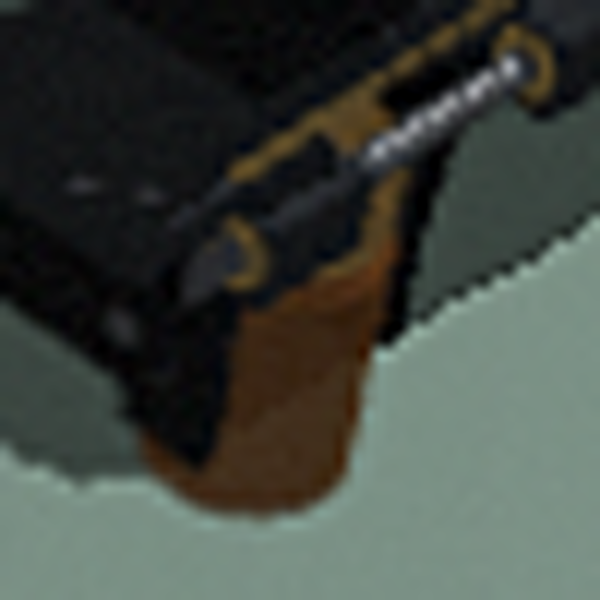

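The jar leans about 5° in the grip with its base toward +x: lid edge at row 254, base edge at row 205, no slip. I will pitch the tool to compensate when placing. First I view the tile with the wrist camera.

Call:
jog_arm(
  moves=[
    [1,-0.01,-0.015,-0.02,0,0,0],
    [1,-0.03,-0.045,-0.04,0,0,0],
    [1,-0.05,-0.075,-0.06,0,0,0],
    [1,-0.07,-0.105,-0.07,0,0,0],
    [1,-0.09,-0.135,-0.08,0,0,0],
    [1,-0.11,-0.165,-0.08,0,0,0],
    [1,-0.13,-0.192,-0.08,0,0,0],
    [1,-0.147,-0.215,-0.08,0,0,0],
    [1,-0.158,-0.23,-0.08,0,0,0],
    [1,-0.1615,-0.236,-0.08,0,0,0],
  ],
)

```text
time_s: 30.77
tcp_pos: [0.7015, 0.123, 0.1974]
ee_rot: [[-1.0, 0.004, -0.003], [0.004, 1.0, -0.001], [0.003, -0.001, -1.0]]
wrist_force: [-0.3, -0.7, -6.1]
gripper_width: 0.522
```

Call:
jog_arm(
  moves=[
    [1,0,0,0,0,0.03,0],
    [1,0,0,0,0,0.06,0],
    [1,0,0,0,0,0.087,0],
    [1,0,0,0,0,0.087,0],
    [1,0,0,0,0,0.087,0],
    [1,0,0,0,0,0.087,0],
    [1,0,0,0,0,0.087,0],
    [1,0,0,0,0,0.087,0],
    [1,0,0,0,0,0.087,0],
    [1,0,0,0,0,0.087,0],
  ],
)

```text
time_s: 31.6
tcp_pos: [0.7004, 0.1263, 0.1998]
ee_rot: [[-0.996, -0.0, -0.086], [-0.0, 1.0, 0.0], [0.086, 0.0, -0.996]]
wrist_force: [0.8, -1.3, -6.1]
gripper_width: 0.518
```

Run:
```python
from h import *
w=snap("wrist","w19");c=snap("scene","s19");st();print(np.round(sense()["ee_rot"],3).tolist())
```

```text
t 31.70 tcp [0.7005 0.1262 0.1997] yaw 179.99 tilt 4.97 w 0.519 F [ 0.2 -1.2 -7. ] j [  22.3   34.1   17.9   -1.9  -78.4 -111.9]
[[-0.996, 0.0, -0.087], [0.0, 1.0, 0.0], [0.087, 0.0, -0.996]]
```

View pics/w19.png

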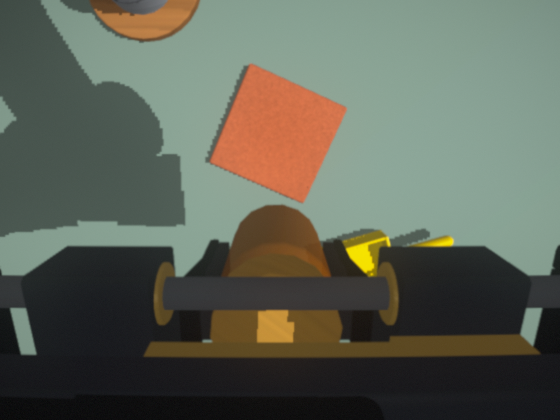

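View pics/s19.png

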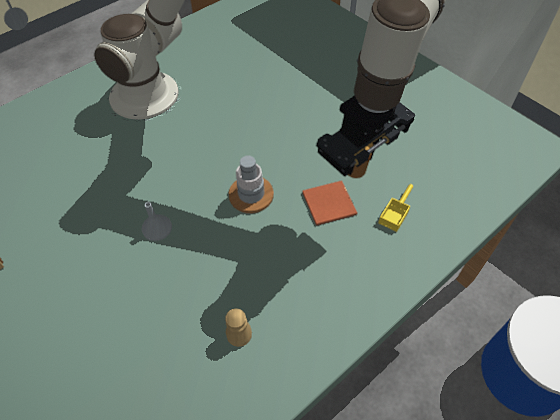

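The tile is fully visible, with corners near (250,65), (346,108), (304,202) and (211,161). Stack 1 stands in the scene view.

Run:
```python
from h import *
w=load("w19")
o=mask_el(w,(0,120,120),(9,255,255),amin=3000,roi=(190,40,370,210))
k=o[0][2]; ap=cv2.approxPolyDP(cv2.convexHull(k),8,True)[:,0]; print(ap.tolist())
W=np.array([onz(w,*p,.01) for p in ap]);print(np.round(W,4).tolist(),W.mean(0),[round(np.linalg.norm(W[i]-W[i-1]),4) for i in range(len(W))])
M=cv2.moments(k);print("centroid",onz(w,M["m10"]/M["m00"],M["m01"]/M["m00"],.01))
T=np.array(sense()["tcp_pos"]);R=np.array(sense()["ee_rot"]);hp=T+R@[0,0,-.019]; print("hold",hp)
for tl in (0,-3,-5,-7):
    pass
```

```text
el c(277.5,130.4) ax(123.4,155.5) area 10902
[[249, 65], [345, 108], [303, 201], [210, 161]]
[[0.5743, 0.1002, 0.01], [0.614, 0.1927, 0.01], [0.7054, 0.1532, 0.01], [0.6652, 0.0604, 0.01]] [0.63971246 0.12663535 0.01      ] [np.float64(0.0992), np.float64(0.1007), np.float64(0.0996), np.float64(0.1012)]
centroid [0.63818391 0.12671951 0.01      ]
hold [0.70215029 0.12620677 0.21867299]
```

Call:
jog_arm(
  moves=[
    [1,0.025,0,0.002,0,0,0],
    [1,0.05,0,0.004,0,0,0],
    [1,0.0625,0,0.0055,0,0,0],
    [1,0.06,0,0.035,0,0,0],
    [1,0.0575,0,0.065,0,0,0],
    [1,0.055,0,0.095,0,0,0],
    [1,0.0525,0,0.12,0,0,0],
    [1,0.0505,0,0.142,0,0,0],
    [1,0.049,0,0.158,0,0,0],
    [1,0.0487,0,0.163,0,0,0],
  ],
)

```text
time_s: 32.53
tcp_pos: [0.6361, 0.1255, 0.0382]
ee_rot: [[-0.996, 0.001, -0.092], [0.001, 1.0, -0.002], [0.092, -0.002, -0.996]]
wrist_force: [-1.0, -1.4, -6.9]
gripper_width: 0.52
```

Run:
```python
from h import *
w=snap("wrist","w20");c=snap("scene","s20");st()
cv2.imwrite("pics/z_20.png",np.hstack([cv2.resize(cv2.cvtColor(w["frame"][100:300,180:380],cv2.COLOR_RGB2BGR),(400,400),interpolation=cv2.INTER_CUBIC),cv2.resize(cv2.cvtColor(c["frame"][150:240,280:370],cv2.COLOR_RGB2BGR),(400,400),interpolation=cv2.INTER_CUBIC)]))
```

```text
t 32.63 tcp [0.6374 0.1259 0.0405] yaw 179.99 tilt 5.10 w 0.523 F [-0.3 -0.7 -5.4] j [  24.4   36.2   -2.7   -2.5  -55.7 -112.9]
```

View pics/z_20.png

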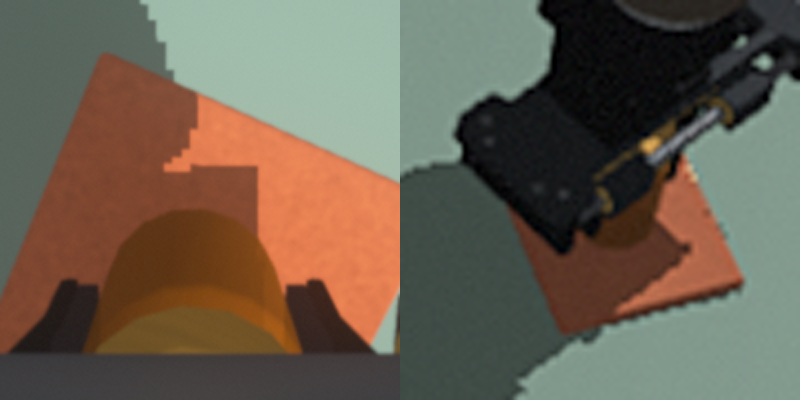

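Call:
jog_arm(
  moves=[
    [1,0,0,0.002,0,0,0],
    [1,0,0,0.004,0,0,0],
    [1,-0.0005,0,0.005,0,0,0],
    [1,-0.0005,0,0.006,0,0,0],
    [1,-0.0005,0,0.007,0,0,0],
    [1,-0.0007,0,0.008,0,0,0],
    [1,-0.0008,0,0.009,0,0,0],
    [1,-0.0008,0,0.009,0,0,0],
    [1,-0.0008,0,0.009,0,0,0],
    [1,-0.0008,0,0.009,0,0,0],
  ],
)

```text
time_s: 33.47
tcp_pos: [0.6379, 0.1262, 0.0324]
ee_rot: [[-0.996, 0.0, -0.087], [0.0, 1.0, -0.0], [0.087, -0.0, -0.996]]
wrist_force: [-0.2, -1.1, -6.3]
gripper_width: 0.521
```

Call:
jog_arm(
  moves=[
    [1,0,0,0.0005,0,0,0],
    [1,0,0,0.001,0,0,0],
    [1,0,0,0.0015,0,0,0],
    [1,0,0,0.002,0,0,0],
    [1,0,0,0.0025,0,0,0],
    [1,0,0,0.003,0,0,0],
    [1,0,0,0.0035,0,0,0],
    [1,0,0,0.0035,0,0,0],
    [1,0,0,0.0035,0,0,0],
    [1,0,0,0.0035,0,0,0],
  ],
)

```text
time_s: 34.3
tcp_pos: [0.6377, 0.1262, 0.0308]
ee_rot: [[-0.996, -0.0, -0.086], [-0.0, 1.0, -0.0], [0.086, -0.0, -0.996]]
wrist_force: [-3.9, -0.7, 5.0]
gripper_width: 0.52
```

Contact at TCP z 0.0308, against an expected 0.0297. I release and retreat.

Call:
jog_arm(
  moves=[
    [1,0,0,-0.001,0,0,0],
    [1,0,0,-0.001,0,0,0],
    [0,0,0,-0.001,0,0,0],
    [-0.4,0,0,-0.001,0,0,0],
    [-0.6,0,0,-0.001,0,0,0],
    [-1,0,0,-0.001,0,0,0],
    [-1,0,0,-0.001,0,0,0],
    [-1,0,0,-0.001,0,0,0],
    [-1,0.001,0,-0.015,0,0,0],
    [-1,0.003,0,-0.04,0,0,0],
  ],
)

```text
time_s: 35.13
tcp_pos: [0.6358, 0.1255, 0.0655]
ee_rot: [[-0.996, 0.001, -0.094], [0.001, 1.0, -0.002], [0.094, -0.002, -0.996]]
wrist_force: [0.2, -1.4, -4.8]
gripper_width: 0.949
```

Call:
jog_arm(
  moves=[
    [-1,0.003,0,-0.035,0,0,0],
    [-1,0.006,0,-0.07,0,-0.02,0],
    [-1,0.009,0,-0.105,0,-0.05,0],
    [-1,0.011,0,-0.13,0,-0.087,0],
    [-1,0.013,0,-0.15,0,-0.087,0],
    [-1,0.014,0,-0.16,0,-0.087,0],
    [-1,0.014,0,-0.16,0,-0.087,0],
    [-1,0.014,0,-0.16,0,-0.087,0],
    [-1,0.014,0,-0.16,0,-0.087,0],
    [-1,0.014,0,-0.16,0,-0.087,0],
  ],
)

```text
time_s: 35.97
tcp_pos: [0.6374, 0.1259, 0.227]
ee_rot: [[-1.0, 0.001, -0.004], [0.001, 1.0, -0.001], [0.004, -0.001, -1.0]]
wrist_force: [0.1, -0.5, -4.9]
gripper_width: 0.999
```

Run:
```python
from h import *
w=snap("wrist","w21");c=snap("scene","s21");st()
o=mask_el(w,(12,80,110),(30,255,255),roi=(180,80,400,262))
for e,a,k in o: print(onz(w,*e[0],.09))
o=mask_el(w,(0,120,80),(9,255,255),amin=1000,roi=(150,60,420,245))
cv2.imwrite("pics/z_21.png",np.hstack([cv2.resize(cv2.cvtColor(w["frame"][100:260,190:350],cv2.COLOR_RGB2BGR),(400,400),interpolation=cv2.INTER_CUBIC),cv2.resize(cv2.cvtColor(c["frame"][150:240,280:370],cv2.COLOR_RGB2BGR),(400,400),interpolation=cv2.INTER_CUBIC)]))
```

```text
t 36.07 tcp [0.6377 0.126  0.2277] yaw 179.98 tilt 0.18 w 1.002 F [ 0.2 -2.  -5. ] j [  25.4   24.4    4.9   -0.   -70.7 -115.4]
el c(276.9,191.0) ax(49.9,53.0) area 1989
[0.63565158 0.12604148 0.09      ]
el c(275.7,174.1) ax(117.7,130.9) area 8564
```

View pics/z_21.png

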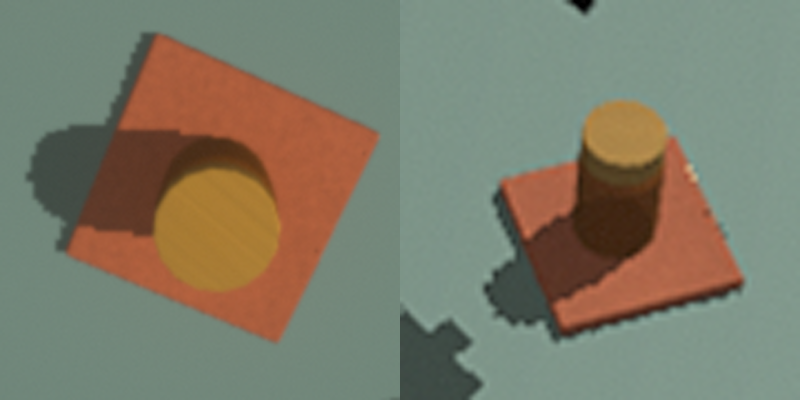

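Run:
```python
from h import *
w=load("w21");s=load("s21")
W=np.array([onz(w,x/2.5+190,y/2.5+100,.01) for x,y in((157,35),(378,133),(277,342),(68,252))]);print(np.round(W,4).tolist(),W.mean(0))
k=400/90
print("lid",tri([ray(w,276.9,191.5),ray(s,(624-400)/k+280,133/k+150)]), onz(w,276.9,191.5,.09),onz(s,(624-400)/k+280,133/k+150,.09))
# base near edges: upright check in wrist: predicted base ring top row for centre = lid centre
for cx in(.634,.636,.638): print(cx,proj(w,[cx-.023,.126,.01]))
Q=np.array([onz(s,(x-400)/k+280,y/k+150,.01) for x,y in((503,182),(675,138),(742,280),(563,325))]);print(np.round(Q,4).tolist(),Q.mean(0))
```

```text
[[0.573, 0.1014, 0.01], [0.6132, 0.1942, 0.01], [0.707, 0.1532, 0.01], [0.6652, 0.061, 0.01]] [0.63959552 0.12744367 0.01      ]
lid [0.63671894 0.12613217 0.08742941] [0.63607052 0.12606879 0.09      ] [0.63813468 0.12459862 0.09      ]
0.634 [276.67178582 151.04821777]
0.636 [276.67058324 152.94884412]
0.638 [276.6693817  154.84448563]
[[0.576, 0.1006, 0.01], [0.6167, 0.193, 0.01], [0.7085, 0.1509, 0.01], [0.6665, 0.0601, 0.01]] [0.64189891 0.12613979 0.01      ]
```

The jar is upright on the tile, about 3 mm from the middle. Now the funnel.

Call:
jog_arm(
  moves=[
    [-1,0.02,-0.032,0,0,0,0],
    [-1,0.041,-0.067,0,0,0,0],
    [-1,0.062,-0.102,0,0,0,0],
    [-1,0.083,-0.137,0,0,0,0],
    [-1,0.104,-0.172,0,0,0,0],
    [-1,0.125,-0.207,0,0,0,0],
    [-1,0.146,-0.242,0,0,0,0],
    [-1,0.167,-0.277,0,0,0,0],
    [-1,0.188,-0.31,0,0,0,0],
    [-1,0.205,-0.338,0,0,0,0],
  ],
)

```text
time_s: 36.9
tcp_pos: [0.431, -0.2134, 0.2292]
ee_rot: [[-1.0, 0.001, -0.001], [0.001, 1.0, 0.0], [0.001, 0.0, -1.0]]
wrist_force: [0.8, -0.4, -4.1]
gripper_width: 1.0
```

Call:
jog_arm(
  moves=[
    [-1,0.006,-0.009,0,0,0,0],
    [-1,0.0085,-0.013,0,0,0,0],
    [-1,0.0085,-0.013,0,0,0,0],
    [-1,0.0085,-0.013,0,0,0,0],
    [-1,0.0085,-0.013,0,0,0,0],
    [-1,0.0085,-0.013,0,0,0,0],
    [-1,0.0085,-0.013,0,0,0,0],
    [-1,0.0085,-0.013,0,0,0,0],
    [-1,0.0085,-0.013,0,0,0,0],
    [-1,0.0085,-0.013,0,0,0,0],
  ],
)

```text
time_s: 37.73
tcp_pos: [0.4246, -0.2245, 0.2296]
ee_rot: [[-1.0, -0.0, 0.0], [-0.0, 1.0, 0.0], [-0.0, 0.0, -1.0]]
wrist_force: [0.1, -0.5, -4.4]
gripper_width: 0.997
```

Run:
```python
from h import *
w=snap("wrist","w22");st()
cv2.imwrite("pics/z_22.png",cv2.resize(cv2.cvtColor(w["frame"][100:260,190:350],cv2.COLOR_RGB2BGR),(600,600),interpolation=cv2.INTER_CUBIC))
```

```text
t 37.78 tcp [ 0.4245 -0.2246  0.2296] yaw -180.00 tilt 0.00 w 0.999 F [-0.5 -1.5 -3.4] j [ -8.4   7.5 -18.5  -0.  -64.  -81.5]
```

View pics/z_22.png

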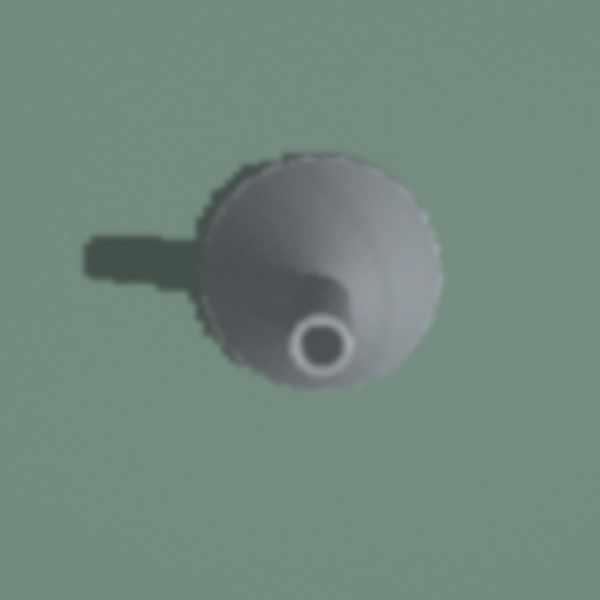

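Run:
```python
from h import *
w=load("w22")
print(onz(w,275.6,192,.095),onz(w,275.5,172.4,.005), tri([ray(w,275.6,192),ray(load("scene0"),148.3,204.2)]))
```

```text
[ 0.42369194 -0.22533649  0.095     ] [ 0.423241  -0.2254232  0.005    ] [ 0.42406009 -0.22446841  0.09427854]
```

Call:
jog_arm(
  moves=[
    [-1,0.001,-0.001,0.035,0,0,0],
    [-1,0.001,-0.001,0.075,0,0,0],
    [-1,0.001,-0.001,0.11,0,0,0],
    [-1,0.001,-0.001,0.14,0,0,0],
    [-1,0.001,-0.001,0.16,0,0,0],
    [-1,0.001,-0.001,0.171,0,0,0],
    [-1,0.001,-0.001,0.175,0,0,0],
    [-1,0.001,-0.001,0.175,0,0,0],
    [-1,0.001,-0.001,0.175,0,0,0],
    [-1,0.001,-0.001,0.175,0,0,0],
  ],
)

```text
time_s: 38.62
tcp_pos: [0.4244, -0.226, 0.0557]
ee_rot: [[-1.0, -0.0, 0.002], [-0.0, 1.0, -0.001], [-0.002, -0.001, -1.0]]
wrist_force: [0.1, -0.9, -4.2]
gripper_width: 1.001
```

Call:
jog_arm(
  moves=[
    [0.3,0,0,0,0,0,0],
    [0.5,0,0,0,0,0,0],
    [0.6,0,0,0,0,0,0],
    [1,0,0,0,0,0,0],
    [1,0,0,0,0,0,0],
    [1,0,0,0,0,0,0],
    [1,0,0,0,0,0,0],
    [1,0,0,0,0,0,0],
    [1,0,0,0,0,0,0],
    [1,0,0,0,0,0,0],
  ],
)

```text
time_s: 39.45
tcp_pos: [0.4235, -0.2258, 0.0546]
ee_rot: [[-1.0, 0.0, -0.0], [0.0, 1.0, 0.0], [0.0, 0.0, -1.0]]
wrist_force: [0.7, -0.8, -4.6]
gripper_width: 0.324
```

Run:
```python
from h import *
w=snap("wrist","w23");st()
```

```text
t 39.50 tcp [ 0.4234 -0.2258  0.0546] yaw 179.99 tilt 0.01 w 0.276 F [-0.7 -1.4 -4.1] j [ -8.6  19.8 -31.9  -0.  -38.3 -81.4]
```

View pics/w23.png

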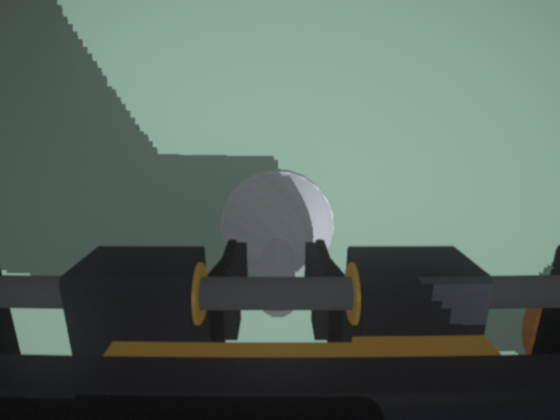

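Still closing (gap 24 mm). I let it finish and lift slowly.

Call:
jog_arm(
  moves=[
    [1,0,0,0,0,0,0],
    [1,0,0,0,0,0,0],
    [1,0,0,0,0,0,0],
    [1,0,0,0,0,0,0],
    [1,0,0,0,0,0,0],
    [1,0,0,0,0,0,0],
    [1,0,0,0,0,0,0],
    [1,0,0,0,0,0,0],
    [1,0,0,0,0,0,0],
    [1,0,0,0,0,0,0],
  ],
)

```text
time_s: 40.33
tcp_pos: [0.4235, -0.2258, 0.0546]
ee_rot: [[-1.0, 0.0, -0.0], [0.0, 1.0, 0.0], [0.0, 0.0, -1.0]]
wrist_force: [-0.4, -1.4, -5.3]
gripper_width: 0.17
```

Run:
```python
from h import *
w=snap("wrist","w24");st()
```

```text
t 40.38 tcp [ 0.4235 -0.2257  0.0546] yaw 179.99 tilt 0.00 w 0.163 F [-0.4 -1.  -6.1] j [ -8.6  19.8 -31.9  -0.  -38.3 -81.4]
```

Call:
jog_arm(
  moves=[
    [1,0,0,-0.003,0,0,0],
    [1,0,0,-0.01,0,0,0],
    [1,0,0,-0.025,0,0,0],
    [1,0,0,-0.045,0,0,0],
    [1,0,0,-0.07,0,0,0],
    [1,0,0,-0.095,0,0,0],
    [1,0,0,-0.12,0,0,0],
    [1,0,0,-0.135,0,0,0],
    [1,0,0,-0.145,0,0,0],
    [1,0,0,-0.148,0,0,0],
  ],
)

```text
time_s: 41.22
tcp_pos: [0.4245, -0.2261, 0.2054]
ee_rot: [[-1.0, -0.0, 0.005], [-0.0, 1.0, -0.001], [-0.005, -0.001, -1.0]]
wrist_force: [0.3, -1.4, -4.8]
gripper_width: 0.173
```

Run:
```python
from h import *
w=snap("wrist","w25");st();s=snap("scene","s25")
a=load("w24")
cv2.imwrite("pics/z_25.png",np.hstack([cv2.resize(cv2.cvtColor(q["frame"][150:330,190:370],cv2.COLOR_RGB2BGR),(400,400),interpolation=cv2.INTER_CUBIC) for q in (a,w)]))
```

```text
t 41.27 tcp [ 0.4242 -0.2259  0.2047] yaw 180.00 tilt 0.23 w 0.171 F [-0.2 -1.1 -4.6] j [ -8.6   8.7 -20.9   0.  -60.2 -81.4]
```

View pics/z_25.png

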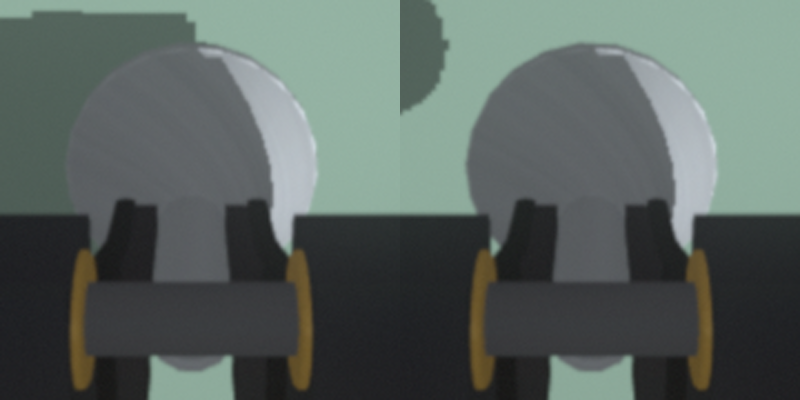

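The funnel hangs straight, with the same outline in the gripper before and after the lift. I carry it to the jar.

Call:
jog_arm(
  moves=[
    [1,-0.01,0.015,-0.02,0,0,0],
    [1,-0.028,0.046,-0.02,0,0,0],
    [1,-0.049,0.08,-0.02,0,0,0],
    [1,-0.07,0.115,-0.02,0,0,0],
    [1,-0.091,0.15,-0.02,0,0,0],
    [1,-0.112,0.185,-0.02,0,0,0],
    [1,-0.133,0.22,-0.02,0,0,0],
    [1,-0.154,0.255,-0.02,0,0,0],
    [1,-0.174,0.288,-0.02,0,0,0],
    [1,-0.19,0.315,-0.02,0,0,0],
  ],
)

```text
time_s: 42.15
tcp_pos: [0.614, 0.0917, 0.2208]
ee_rot: [[-1.0, -0.001, -0.002], [-0.001, 1.0, -0.001], [0.002, -0.001, -1.0]]
wrist_force: [-0.0, -1.8, -4.3]
gripper_width: 0.173
```

Call:
jog_arm(
  moves=[
    [1,-0.012,0.02,0,0,0,0],
    [1,-0.02,0.033,0,0,0,0],
    [1,-0.0227,0.0365,0,0,0,0],
    [1,-0.0227,0.037,0.01,0,0,0],
    [1,-0.0227,0.037,0.03,0,0,0],
    [1,-0.0227,0.037,0.045,0,0,0],
    [1,-0.0227,0.037,0.055,0,0,0],
    [1,-0.0227,0.037,0.06,0,0,0],
    [1,-0.0227,0.037,0.06,0,0,0],
    [1,-0.0227,0.037,0.06,0,0,0],
  ],
)

```text
time_s: 42.98
tcp_pos: [0.6364, 0.1257, 0.1629]
ee_rot: [[-1.0, 0.001, 0.0], [0.001, 1.0, -0.0], [-0.0, -0.0, -1.0]]
wrist_force: [-0.4, -0.7, -4.6]
gripper_width: 0.169
```

Run:
```python
from h import *
w=snap("wrist","w26");s=snap("scene","s26");st()
cv2.imwrite("pics/z_26.png",np.hstack([cv2.resize(cv2.cvtColor(w["frame"][130:330,180:380],cv2.COLOR_RGB2BGR),(400,400),interpolation=cv2.INTER_CUBIC),cv2.resize(cv2.cvtColor(s["frame"][130:240,270:380],cv2.COLOR_RGB2BGR),(400,400),interpolation=cv2.INTER_CUBIC)]))
```

```text
t 43.08 tcp [0.6369 0.1261 0.1638] yaw 179.98 tilt 0.13 w 0.168 F [ 0.2 -0.9 -4.6] j [  25.5   26.8   -0.7    0.   -62.4 -115.5]
```

View pics/z_26.png

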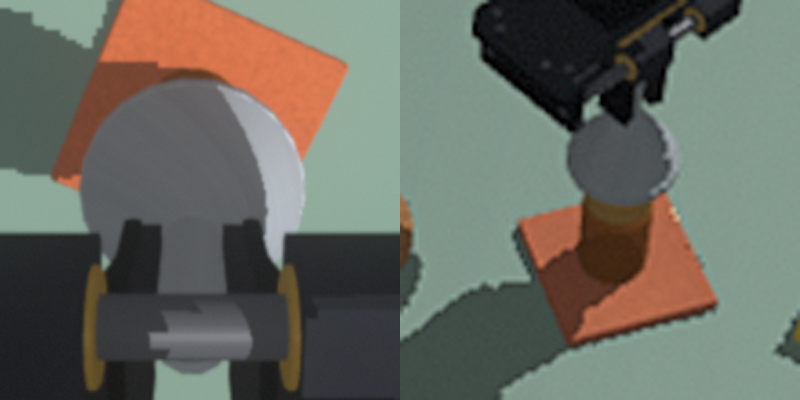

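The funnel is over the lid and looks centred in both views. I lower it to just above the expected seat.

Call:
jog_arm(
  moves=[
    [1,0,0,0.006,0,0,0],
    [1,0,0,0.013,0,0,0],
    [1,0,0,0.02,0,0,0],
    [1,0,0,0.026,0,0,0],
    [1,0,0,0.031,0,0,0],
    [1,0,0,0.034,0,0,0],
    [1,0,0,0.036,0,0,0],
    [1,0,0,0.037,0,0,0],
    [1,0,0,0.037,0,0,0],
    [1,0,0,0.037,0,0,0],
  ],
)

```text
time_s: 43.92
tcp_pos: [0.6364, 0.1263, 0.1259]
ee_rot: [[-1.0, 0.0, 0.001], [0.0, 1.0, 0.0], [-0.001, 0.0, -1.0]]
wrist_force: [-0.1, -1.1, -5.3]
gripper_width: 0.166
```

Call:
jog_arm(
  moves=[
    [1,0,0,0.0008,0,0,0],
    [1,0,0,0.0016,0,0,0],
    [1,0,0,0.0024,0,0,0],
    [1,0,0,0.0032,0,0,0],
    [1,0,0,0.004,0,0,0],
    [1,0,0,0.0045,0,0,0],
    [1,0,0,0.0045,0,0,0],
    [1,0,0,0.0045,0,0,0],
    [1,0,0,0.0045,0,0,0],
    [1,0,0,0.0045,0,0,0],
  ],
)

```text
time_s: 44.75
tcp_pos: [0.6365, 0.1262, 0.1215]
ee_rot: [[-1.0, 0.0, 0.001], [0.0, 1.0, 0.0], [-0.001, 0.0, -1.0]]
wrist_force: [0.2, -0.9, -1.6]
gripper_width: 0.172
```

Light contact (about 3 N) at TCP z 0.1215, exactly as predicted (0.1216). I release.

Call:
jog_arm(
  moves=[
    [0.75,0,0,0,0,0,0],
    [0.65,0,0,0,0,0,0],
    [0.5,0,0,0,0,0,0],
    [0.3,0,0,0,0,0,0],
    [0,0,0,0,0,0,0],
    [-0.3,0,0,0,0,0,0],
    [-0.3,0,0,0,0,0,0],
    [-0.3,0,0,0,0,0,0],
    [-0.3,0,0,0,0,0,0],
    [-0.3,0,0,0,0,0,0],
  ],
)

```text
time_s: 45.58
tcp_pos: [0.6362, 0.1262, 0.121]
ee_rot: [[-1.0, 0.0, -0.0], [0.0, 1.0, -0.0], [0.0, -0.0, -1.0]]
wrist_force: [0.4, -0.8, -4.1]
gripper_width: 0.631
```

Call:
jog_arm(
  moves=[
    [-0.5,0,0,-0.01,0,0,0],
    [-0.5,0,0,-0.03,0,0,0],
    [-0.5,0,0,-0.055,0,0,0],
    [-0.5,0,0,-0.08,0,0,0],
    [-0.5,0,0,-0.1,0,0,0],
    [-0.5,0,0,-0.12,0,0,0],
    [-0.5,0,0,-0.13,0,0,0],
    [-0.5,0,0,-0.135,0,0,0],
    [-0.5,0,0,-0.135,0,0,0],
    [-0.5,0,0,-0.135,0,0,0],
  ],
)

```text
time_s: 46.42
tcp_pos: [0.6357, 0.1261, 0.2551]
ee_rot: [[-1.0, 0.0, -0.002], [0.0, 1.0, -0.0], [0.002, -0.0, -1.0]]
wrist_force: [0.4, -1.3, -4.5]
gripper_width: 0.75
```

Run:
```python
from h import *
w=snap("wrist","w27");s=snap("scene","s27");st()
cv2.imwrite("pics/z_27.png",np.hstack([cv2.resize(cv2.cvtColor(w["frame"][80:280,180:380],cv2.COLOR_RGB2BGR),(400,400),interpolation=cv2.INTER_CUBIC),cv2.resize(cv2.cvtColor(s["frame"][130:240,270:380],cv2.COLOR_RGB2BGR),(400,400),interpolation=cv2.INTER_CUBIC)]))
```

```text
t 46.52 tcp [0.6355 0.126  0.2544] yaw 179.98 tilt 0.18 w 0.752 F [-0.4 -0.2 -4.1] j [  25.5   23.4    7.1   -0.   -73.9 -115.5]
```

View pics/z_27.png

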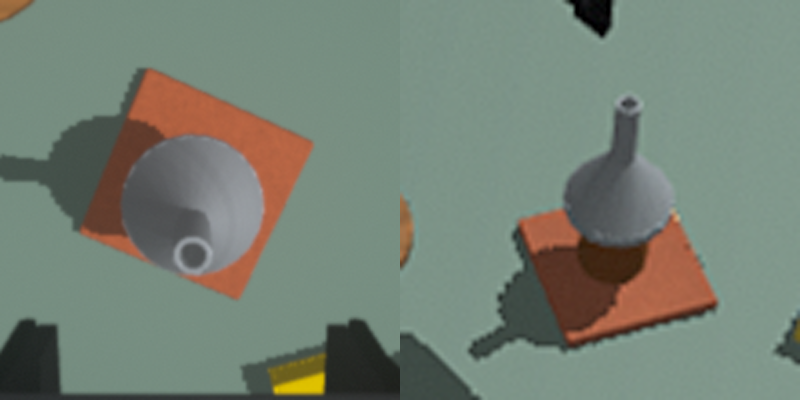

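Call:
jog_arm(
  moves=[
    [-0.5,0,0.01,-0.03,0,0,0],
    [-0.5,0,0.035,-0.05,0,0,0],
    [-0.5,0.01,0.07,-0.05,0,0,0],
    [-0.5,0.02,0.1,-0.05,0,0,0],
    [-0.5,0.03,0.13,-0.05,0,0,0],
    [-0.5,0.04,0.165,-0.05,0,0,0],
    [-0.5,0.05,0.2,-0.05,0,0,0],
    [-0.5,0.06,0.23,-0.05,0,0,0],
    [-0.5,0.07,0.255,-0.05,0,0,0],
    [-0.5,0.07,0.26,-0.05,0,0,0],
  ],
)

```text
time_s: 47.35
tcp_pos: [0.5641, 0.39, 0.3038]
ee_rot: [[-1.0, -0.004, -0.003], [-0.004, 1.0, -0.001], [0.003, -0.001, -1.0]]
wrist_force: [-0.4, -1.2, -4.5]
gripper_width: 0.752
```

Run:
```python
from h import *
s=snap("scene","s28");t=snap("top","t28");st()
w=load("w27")
print("tip",onz(w,276,207.5,.162),"mouth",onz(w,276.2,183,.0705))
def z(f,x,y,n): return cv2.resize(cv2.cvtColor(f["frame"][y:y+n,x:x+n],cv2.COLOR_RGB2BGR),(400,400),interpolation=cv2.INTER_CUBIC)
cv2.imwrite("pics/z_28.png",np.hstack([z(s,210,120,160),z(t,190,150,150)]))
```

```text
t 47.45 tcp [0.5656 0.3873 0.3043] yaw -179.88 tilt 0.17 w 0.752 F [ 0.6 -1.2 -4.5] j [  47.9   26.2   18.5   -0.   -82.5 -137.8]
tip [0.63650728 0.12562358 0.162     ] mouth [0.63735218 0.12593146 0.0705    ]
```

View pics/z_28.png

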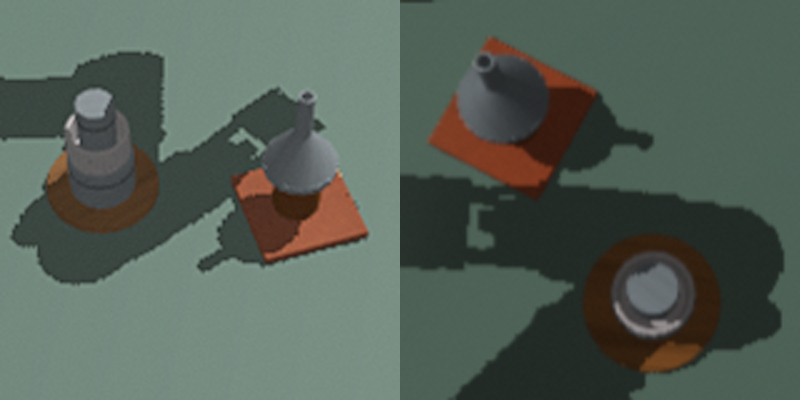

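View pics/s28.png

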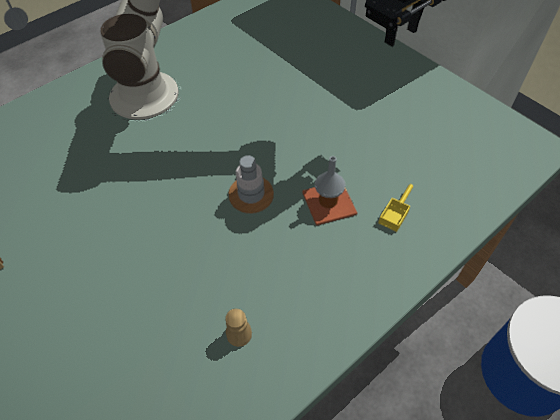

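Run:
```python
from h import *
s=load("s28");t=load("t28")
T=lambda x,y:(x-400)*.375+190 if 0 else ((x-400)*.375+190,y*.375+150)
S=lambda x,y:(x*.4+210,y*.4+120)
print("slim top",tri([ray(t,*T(652,289)),ray(s,*S(94,104))]),onz(t,*T(652,289),.127),onz(s,*S(94,104),.127))
print("rim",onz(t,*T(653,294),.091))
print("tip",tri([ray(t,*T(484,63)),ray(s,*S(308,97))]),onz(t,*T(484,63),.162),onz(s,*S(308,97),.162))
print("mouth",onz(t,*T(503,97),.0705))
st()
```

```text
slim top [0.49508697 0.0008915  0.12452476] [4.94388295e-01 1.16315732e-04 1.27000000e-01] [4.97321164e-01 4.46822042e-04 1.27000000e-01]
rim [ 0.49425737 -0.00072913  0.091     ]
tip [0.63710759 0.12578739 0.15931851] [0.63562563 0.12422828 0.162     ] [0.63899187 0.12518222 0.162     ]
mouth [0.63821112 0.12439737 0.0705    ]
t 47.45 tcp [0.5656 0.3873 0.3043] yaw -179.88 tilt 0.17 w 0.752 F [ 0.6 -1.2 -4.5] j [  47.9   26.2   18.5   -0.   -82.5 -137.8]
```

All of it agrees: slim tin top at z 0.1245 (expected 0.127), spout tip at z 0.159 (expected 0.162), funnel tip and mouth within 2.6 mm of each other. The scoop and the mill have not moved. Hand in.

```bash
python3 -c "
from station import *
print(finish_job())"
```

```text
the job is handed in; nothing more can be done
None
```

Both stacks are built and the job was handed in at about 47.5 s. The arm was well clear and touching nothing, and `finish_job()` gave no verdict.

**Board stack:** wide tin, ramekin and slim tin are in place and upright, centred within about 2 mm of the board's middle. The slim tin's top measured 124.5 mm up (127 mm expected).

**Tile stack:** the jar stands upright, about 3 mm off the tile's middle. The funnel sits straight over the lid: the spout tip measured 159 mm up (162 mm expected), and tip and mouth line up within 2.6 mm. It seated at the predicted height.

**Scoop and mill:** I did not touch them, and they look unmoved in the last picture.

**What went wrong or disagreed:**
- **Slim tin:** it leaned in the grip on the first try and pressed into the ramekin with about 37 N. I lifted it out, found the stack undisturbed, and tried again.
- **Second try:** it met firm contact (about 31 N) about 8 mm higher than I had worked out. I did not explain the difference, but after release the tin's top was at seated height.
- **Force limit:** both contacts went through the held tin. They stayed well under the 120 N wrist limit.
- **Jar:** it leaned about 5° in the grip, so I pitched the tool to set it down level.
- **Cameras:** the wrist, top and scene cameras disagree by about 2 to 3 mm.

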